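# Clear the organiser lid and draw the bath brush out through its short mouth

## Task

Clear the two bits of rubbish (an empty cardboard roll core and a crumpled paper ball) off the clear lid of the white organiser box into the green waste bin, leaving the bath brush where it is meanwhile. Then get the long wooden bath brush out through the box's mouth, which is shorter than the brush: slide it back under the long cover, tilt its handle end up and draw it out slantwise. Finish holding the whole brush still in the gripper well above the box, clear of everything, with the toiletries on the tray left undisturbed.

Things in the scene. Friction and masses are not known exactly. Their poses are not given: they have to be found in the camera images.
- box: White organiser box fixed to the counter, 355 (its x) x 170 (its y) x 69 mm high; origin at the centre of its underside, x pointing away from the robot. Walls and floor 5 mm thick. Two grey ribs run across the floor at x = -77.5 and +102.5 mm, 8 mm wide, tops 13 mm above the counter; the brush lies on them.
- mouth (a point): Centre of the open mouth in the lid, at the lid's top; axes as the box. Mouth 190 mm (box x) by 150 mm (y). The lid is fixed shut, 4 mm thick, its top 69 mm above the counter. On the -x side of the mouth is a long clear cover (130 mm to the box's outer face), on the +x side a short clear lip (35 mm); grey strips mark their edges.
- brush: Wooden bath brush lying in the box, 270 mm long, about 160 g; origin half-way along, on its underside; x points from head to handle end, z up out of the bristles. At the start the handle points to the box's +x and both ends are caught: the head end about 62 mm under the long cover, the handle end about 18 mm under the lip.
- brush_grip (a point): Centre of the handle's cross-section half-way along the brush (135 mm from either end), 10 mm above its underside, 23 mm above the counter at the start; axes as the brush. Handle 20 mm wide and 20 mm thick from 63 mm behind this point to 135 mm ahead (x). The brush balances about 35 mm behind it (towards the head).
- brush_head_end (a point): Head end of the brush, mid-thickness, on its centre line. The head is 72 mm long, 52 mm wide, 20 mm thick; pale bristles 8 mm high cover its top from 6 to 58 mm from this end.
- brush_handle_end (a point): Handle end of the brush, mid-thickness, on its centre line.
- core_center (a point): Centre of the empty cardboard roll core: an upright tube, 42 mm outside diameter, 95 mm high, standing on the long cover of the box; this point is half-way up, on its axis. About 12 g.
- paper_center (a point): Centre of the crumpled paper ball (stiff, chunky, 36 x 36 mm where it is gripped, crumples to about 42 mm, 40 mm high) sitting on the long cover of the box; half-way up. Grip it along its own x or y. About 15 g.
- bin_mouth (a point): Centre of the open mouth of the green waste bin, level with its rim 130 mm above the counter. Bin is round, fixed, inside radius 68 mm at the rim and 60 mm at the floor.
- tray: Low wooden tray fixed to the counter, 130 x 160 x 10 mm, on the other side of the box from the bin, origin at the centre of its underside. The toiletries stand on it.
- dispenser: White soap bottle with black cap standing on the tray, 54 mm diameter, 135 mm high; origin at the centre of its underside. Leave alone.
- tumbler: Blue tumbler standing on the tray, 64 mm rim diameter, 90 mm high; origin at the centre of its underside. Leave alone.
- soap: Yellow bar of soap lying on the tray, 50 x 75 x 24 mm; origin at the centre of its underside. Leave alone.
- bin: The green waste bin itself, outside 144 mm across the rim, 130 mm high; origin at the centre of its underside. It stands to the left or the right of the box.

How it is judged:
By the outcome, as a careful person would: the job done as asked, in the order asked, and still so for the second after the job is handed in, while the arm keeps its last pose, push and grip.
It also fails if it takes over 72 s, if anything falls off the work surface, if the arm or the gripper's body presses on something with over 40 N, if the wrist force passes 120 N, or if a joint passes its speed limit or range.

## Robot

A 6-joint arm with a two-finger parallel gripper is mounted at the origin on the work surface. World frame = base frame: x ahead of the robot, y to its left, z up, the work surface at z = 0. Lengths are in m, angles in degrees, forces in N, time in s.
With the tool pointing down it reaches from about 0.35 to 0.875 m from the base axis. Payload 4.2 kg.
Tool frame: the origin (TCP) lies between the finger pads; the fingertips stand 14 mm ahead of it and the grasp point (between the pads) lies 5 mm behind it; x points along the fingers, y is the direction in which the jaws open and shut, and the axes are right-handed (so a half turn about x gives the same grasp; the last joint's range is limited). The gripper opens to 87 mm and grips with 3 to 60 N. Pads are 19 mm wide; open, the fingers measure 117 mm over their backs; the gripper's body (75 mm by 190 mm) begins 51 mm behind the grasp point.
Start: joints at [91.364, 22.042, 0.453, 0, -68.411, -14.817], TCP at [0.145, 0.608, 0.202] pointing down, gripper open.
Joint ranges: [-179.83, 179.83], [-69.29, 118.12], [-61.27, 80.66], [-181.25, 117.63], [-171.15, -9.14], [-177.46, 177.46]. Speed limits (degrees/s): [159.86, 159.86, 180, 180, 180, 180].

## Interface

Orientations are given as a 3x3 rotation matrix whose columns are the frame's x, y, z axes.
In Python, from station import r, imaging, job gives the robot as it stands. The module is installed in compiled form; this text tells all that it offers.
- The arm moves only by the tool apply_moves, never from a script. Its arguments are lists of equal length, an entry for each row: "xyz": the shift along the tool's x, y, z in m, a list of three; "twist": the turn about the tool's x in degrees; "claw": the opening, from 0 (shut) to 1 (fully open). A call has 1 to 12 rows; each row shifts and turns the pose as measured when the row begins, along the tool's axes as they then stand; what a row does not reach is not made up. A row lasts 1/10 s, in which the tool goes at most 50 mm and 8.59 degrees, less where a joint would pass 70% of its speed; a pose out of reach is approached as far as the arm can. A call is refused whole if a number of a shift passes 0.05 or a number of a turn 8.59, either way. A call with a gripper value outside its range is refused whole. The fingers move at their own pace and stop on an object; the grip force is fixed at half the most. Time passes only in rows, so rows that do not move let the fingers close. It gives the time, the measured TCP pose, the force and the opening at its end, in the units of the state.
- r.sense(): the state, without advancing time (a new reading comes with each control period).
- imaging.capture(name): name is "side" or "top" or "wrist"; returns a dict with "pixels" (384x512x3 uint8, red, green, blue), "mtx" (3x3 intrinsics, pixels), "view" (4x4, takes a point from world to camera coordinates). Camera axes: x right, y down, z forward; pixel columns grow to the right and rows downward; lengths in m; the calibration is good to about 2 mm. A picture is of the moment at which its call begins. There is no depth.
- job.finish_job(): hands the job in, once; it reports no verdict.
Trained networks look in a picture, given as the dict that the camera call returned (one of the last four; its "shot" number tells which), for a name from the list of things; names that differ only in an ending like _2 or _b are one class to them, and where a whole thing is asked for, a point or a joint stands for the part that bears it (a point fixed in the world has none). Each returns a list of dicts, best first, with "p" (0 to 1); they miss things now and then, are a little off and sometimes report something else, mostly with a low value. They report only what shows in the picture. A call takes as long as a camera call.
- imaging.regions_of(query, picture): "mask" (384x512 bool, what is visible of it) and "centre" ([column, row] in pixels, amid what is visible of it).
The state is a dict: "time_s": time; "joints": joint angles; "joint_velocities": joint speeds; "effort": joint torques, N m; "tcp_pos": TCP position; "ee_rot": TCP orientation; "wrist_force": force on the tool from outside, world axes, zero at the start; "moment": the same for the moment, N m; "gripper_width": opening from 0.0 (shut) to 1.0 (fully open).
Only numpy, scipy, OpenCV 4.12 (cv2) and the standard library are available. Lean on these libraries where they do the work, as an engineer would, in place of code of your own. Each camera call takes 0.05 s, during which the arm holds its last target.

## Working session

There is one attempt and no reset: what is moved stays moved. The work goes in short steps, Python scripts to look and compute and a tool call to move; the robot and the scene stay as the last step left them, time stands still between calls to the robot, and variables do not carry over. Pictures are saved under pics/ and viewed, and the job is handed in when it is done.

Besides the shell and the picture viewer there is one more tool, called after "Emit:" as name(argument=value, ...), one argument or row to a line, values as JSON. apply_moves: Moves the arm, as the interface text tells. Its arguments: {"type":"object","properties":{"xyz":{"type":"array","items":{"type":"array","items":{"type":"number"}}},"twist":{"type":"array","items":{"type":"number"}},"claw":{"type":"array","items":{"type":"number"}}},"required":["xyz","twist","claw"]}

```bash
mkdir -p pics; ls
cat > h.py <<'E'
import numpy as np, cv2
from station import r, imaging, job
def cap(n,f=None,scale=1.5):
    p=imaging.capture(n)
    if f: cv2.imwrite('pics/'+f,cv2.resize(cv2.cvtColor(p['pixels'],cv2.COLOR_RGB2BGR),None,fx=scale,fy=scale,interpolation=cv2.INTER_CUBIC))
    return p
def proj(p,X):
    X=np.atleast_2d(X); c=(p['view'][:3,:3]@X.T).T+p['view'][:3,3]; q=(p['mtx']@c.T).T
    return q[:,:2]/q[:,2:]
def ray(p,uv):
    R=p['view'][:3,:3];t=p['view'][:3,3]
    d=R.T@np.linalg.inv(p['mtx'])@np.array([uv[0],uv[1],1.]); return -R.T@t,d
def onz(p,uv,z):
    o,d=ray(p,uv); return o+d*(z-o[2])/d[2]
def tri(a):
    A=np.zeros((3,3));b=np.zeros(3)
    for p,uv in a:
        o,d=ray(p,uv);d=d/np.linalg.norm(d);M=np.eye(3)-np.outer(d,d);A+=M;b+=M@o
    return np.linalg.solve(A,b)
E
python3 - <<'E'
from h import *
np.set_printoptions(precision=4,suppress=True)
s=r.sense();print(s)
for n in ['top','side']:
    p=cap(n,n+'0.png'); print(n,p['mtx'].tolist(),p['view'].tolist())
    for q in ['box','mouth','brush','brush_grip','brush_head_end','brush_handle_end','core_center','paper_center','bin','bin_mouth','tray','dispenser','tumbler','soap']:
        g=imaging.regions_of(q,p)
        print(q,[(round(x['p'],2),np.round(x['centre'],1).tolist(),int(x['mask'].sum())) for x in g[:2]])
E
```

```text
pics
{'time_s': 0.0, 'joints': array([ 91.3645,  22.0928,   0.3801,  -0.0294, -68.4117, -14.8162]), 'joint_velocities': array([-0.0726,  0.023 ,  0.0319, -0.0422, -0.0621,  0.0579]), 'effort': array([ -0.    , -39.0665,  18.7407,   4.2198,   0.0109,  -0.0002]), 'tcp_pos': array([0.1452, 0.6072, 0.2006]), 'ee_rot': array([[-0.0004, -0.2328, -0.9725],
       [-0.0022, -0.9725,  0.2328],
       [-1.    ,  0.0022, -0.0001]]), 'wrist_force': array([1.1175, 0.7981, 0.2262]), 'moment': array([-0.0243,  0.0147,  0.0022]), 'gripper_width': 1.0022151980609233}
top [[447.5345611439459, 0.0, 263.28204155902455], [0.0, 447.5345611439459, 187.4090068289266], [0.0, 0.0, 1.0]] [[-0.027954346534641107, -0.9991286504294554, -0.030991844101893956, 0.03225237398827694], [-0.9957251117053504, 0.030562822675004507, -0.08716315614698442, 0.6016878313659478], [0.08803440480396602, 0.028422768358327338, -0.9957118507930196, 1.04912100648072], [0.0, 0.0, 0.0, 1.0]]
box [(0.75, [264.1, 186.5], 10504)]
mouth [(0.9, [264.5, 188.3], 9938)]
brush [(0.9, [258.8, 165.2], 684), (0.59, [249.8, 235.1], 270)]
brush_grip
[... 948 characters left out ...]
ox [(0.86, [247.5, 208.9], 6917)]
mouth [(0.87, [246.5, 206.5], 7138), (0.44, [180.1, 137.2], 2366)]
brush [(0.71, [264.9, 198.8], 698), (0.55, [180.2, 136.3], 2387)]
brush_grip [(0.71, [264.7, 201.7], 666)]
brush_head_end [(0.92, [266.3, 200.7], 618)]
brush_handle_end [(0.66, [266.8, 199.9], 672)]
core_center [(0.58, [208.7, 198.4], 561), (0.57, [263.2, 199.0], 629)]
paper_center []
bin [(0.74, [181.8, 137.1], 2439), (0.26, [266.1, 198.4], 684)]
bin_mouth [(0.76, [183.0, 133.7], 2362), (0.67, [266.8, 200.7], 674)]
tray []
dispenser [(0.89, [261.9, 322.0], 981), (0.32, [264.6, 201.6], 658)]
tumbler [(0.93, [247.2, 287.4], 854)]
soap [(0.88, [228.4, 322.4], 758), (0.47, [181.1, 136.2], 2418)]
```

View pics/top0.png

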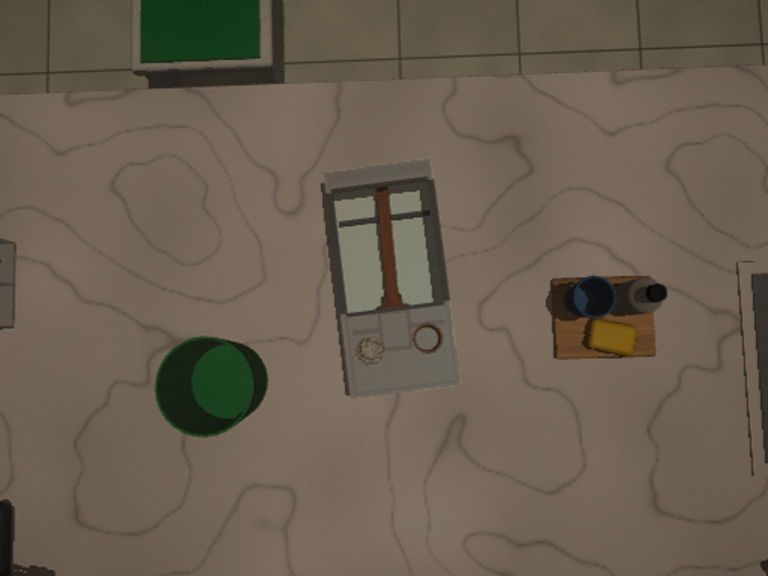

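View pics/side0.png

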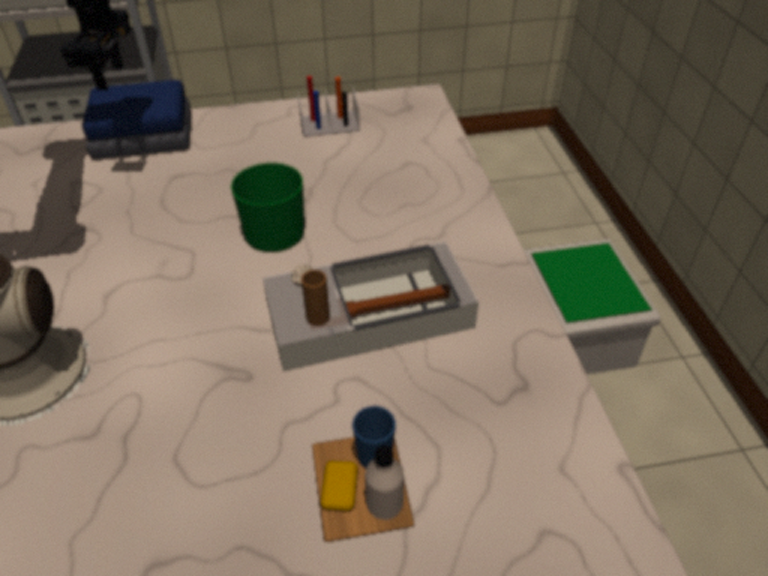

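Run:
```python
from h import *
p=cap('top'); im=cv2.cvtColor(p['pixels'],cv2.COLOR_RGB2BGR)
cv2.imwrite('pics/topz.png',cv2.resize(im[100:270,200:320],None,fx=4.4,fy=3.5) if 0 else cv2.resize(im[100:270,200:320],None,fx=3.5,fy=3.5,interpolation=cv2.INTER_CUBIC))
p=cap('side'); im=cv2.cvtColor(p['pixels'],cv2.COLOR_RGB2BGR)
cv2.imwrite('pics/sidez.png',cv2.resize(im[150:250,160:330],None,fx=4.5,fy=4.5,interpolation=cv2.INTER_CUBIC))
p=cap('wrist','wrist0.png')
```

```text
(no output)
```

View pics/topz.png

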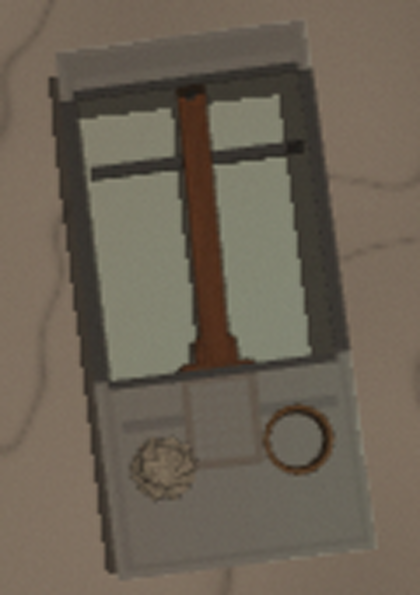

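View pics/sidez.png

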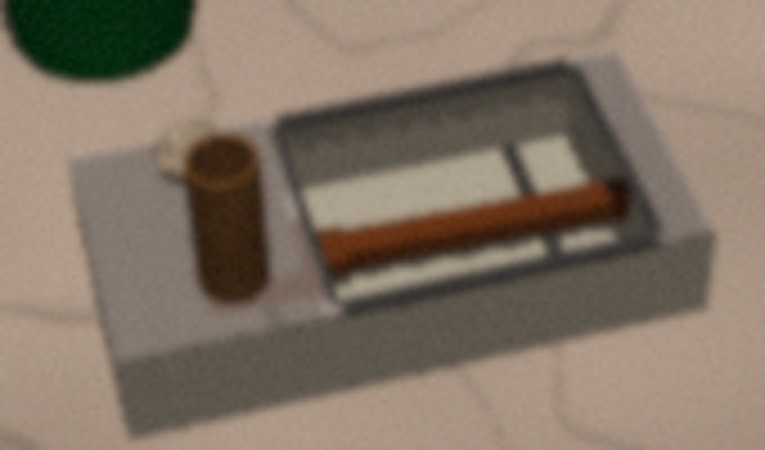

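View pics/wrist0.png

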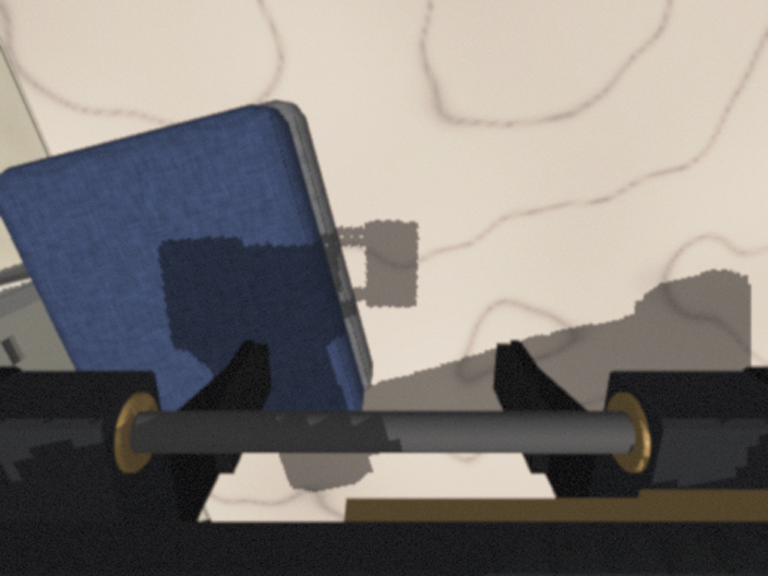

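```bash
cat > fit.py <<'E'
from h import *
from scipy.optimize import least_squares
np.set_printoptions(precision=4,suppress=True)
t=cap('top');s=cap('side')
T=np.array([[57,53],[303,22],[377,547],[120,578]])/3.5+[200,100]
S=np.array([[615,55],[712,235],[122,357],[70,158]])/4.5+[160,150]
# corners (box): far-left(+x,+y), far-right(+x,-y), near-right, near-left
C=np.array([[.1775,.085],[.1775,-.085],[-.1775,-.085],[-.1775,.085]])
def W(q,c,z):
    R=np.array([[np.cos(q[2]),-np.sin(q[2])],[np.sin(q[2]),np.cos(q[2])]])
    c=np.atleast_2d(c);return np.c_[c@R.T+q[:2],np.full(len(c),z)]
f=lambda q:np.r_[(proj(t,W(q,C,.069))-T).ravel(),(proj(s,W(q,C,.069))-S).ravel()]
q=least_squares(f,[.6,0,.1]).x
print('box',q,np.degrees(q[2]));print(f(q).reshape(-1,2))
# brush visible: handle end region and axis
for nm,uv,z in [('hend',(191,90),.033),('midhandle',(208,250),.033),('neck',(214,325),.033)]:
    w=onz(t,np.array(uv)/3.5+[200,100],z); R=np.array([[np.cos(q[2]),np.sin(q[2])],[-np.sin(q[2]),np.cos(q[2])]])
    print(nm,w,'box',R@(w[:2]-q[:2]))
core=onz(t,np.array([298,439])/3.5+[200,100],.164);print('core top',core,R@(core[:2]-q[:2]))
c2=onz(s,np.array([223,160])/4.5+[160,150],.164);print('core side',c2)
pa=onz(t,np.array([163,468])/3.5+[200,100],.089);print('paper',pa,R@(pa[:2]-q[:2]))
print('paper side',onz(s,np.array([187,150])/4.5+[160,150],.089))
# bin: rim ellipse
g=imaging.regions_of('bin',t)[0]['mask']
ys,xs=np.where(g);print('bin rim top', [onz(t,np.array([a,b]),.130) for a,b in [(xs.min(),ys[xs.argmin()])]])
cn,_=cv2.findContours(g.astype(np.uint8),0,1);e=cv2.fitEllipse(max(cn,key=len));print(e,onz(t,e[0],.13))
g=imaging.regions_of('bin',s)[0]['mask'];print('side bin centroid on z', onz(s,(np.array([268,190])/1.5),.13))
np.save('box.npy',q)
E
python3 fit.py
```

```text
box [0.6068 0.0174 0.0971] 5.5612105107093
[[-0.0853 -1.1343]
 [ 1.4258 -1.7196]
 [ 0.5428  0.0821]
 [-0.1506  0.4646]
 [ 0.0609 -2.1584]
 [ 0.6504 -1.4348]
 [-2.1984  0.8518]
 [-1.2116 -0.6384]]
hend [0.7523 0.0313 0.033 ] box [ 0.1462 -0.0003]
midhandle [0.6406 0.0226 0.033 ] box [0.0342 0.0019]
neck [0.5889 0.0199 0.033 ] box [-0.0175  0.0042]
core top [ 0.5096 -0.0325  0.164 ] [-0.1015 -0.0403]
core side [ 0.5124 -0.0369  0.164 ]
paper [0.4936 0.0533 0.089 ] [-0.1091  0.0467]
paper side [0.4953 0.0539 0.089 ]
bin rim top [array([0.4504, 0.3632, 0.13  ])]
((139.80247497558594, 256.5787048339844), (64.42615509033203, 75.27168273925781), 72.0348129272461) [0.4514 0.2828 0.13  ]
side bin centroid on z [0.4526 0.2628 0.13  ]
```

Emit:
apply_moves(
  xyz=[
    [0,0,0],
    [0,0,0],
    [0,0,0],
  ],
  twist=[-6.4,-6.4,-6.3],
  claw=[1,1,1],
)

```text
time_s: 2.15
tcp_pos: [0.1454, 0.6078, 0.2017]
ee_rot: [[-0.0, 0.11, -0.994], [-0.0, -0.994, -0.11], [-1.0, 0.0, 0.0]]
wrist_force: [0.3, 0.4, -0.0]
gripper_width: 0.997
```

```bash
cat > st.py <<'E'
from h import *
np.set_printoptions(precision=4,suppress=True)
q=np.load('box.npy');c,s_=np.cos(q[2]),np.sin(q[2]);RB=np.array([[c,s_],[-s_,c]])
def box(w): return RB@(np.array(w)[:2]-q[:2])
def delta(w,z=None):
    s=r.sense(); d=np.array([w[0],w[1],s['tcp_pos'][2] if z is None else z])-s['tcp_pos']
    return s['ee_rot'].T@d
def show():
    s=r.sense(); print('t',s['time_s'],'tcp',s['tcp_pos'],'box',box(s['tcp_pos']),'F',s['wrist_force'],'w',s['gripper_width'],'yaw y',np.degrees(np.arctan2(s['ee_rot'][1,1],s['ee_rot'][0,1])),'tilt',s['ee_rot'][:,0])
E
python3 - <<'E'
from st import *
show();print(delta([.511,-.0345],.2)); 
t=cap('top');s=cap('side')
for p,n in ((t,'top'),(s,'side')):
    im=cv2.cvtColor(p['pixels'],cv2.COLOR_RGB2BGR)
    a=np.linspace(0,6.28,60)
    for cc in [(.4514,.286)]:
        P=np.c_[cc[0]+.072*np.cos(a),cc[1]+.072*np.sin(a),0*a+.13]
        for u in proj(p,P): cv2.circle(im,tuple(np.round(u).astype(int)),0,(0,0,255),-1)
    cv2.imwrite('pics/b%s.png'%n,cv2.resize(im,None,fx=1.5,fy=1.5,interpolation=cv2.INTER_NEAREST))
E
cd pics; python3 -c "
import cv2,numpy as np
a=cv2.imread('btop.png')[300:460,130:430];b=cv2.imread('bside.png')[130:290,150:450]
cv2.imwrite('bb.png',np.hstack([a,b]))"
```

```text
t 2.15 tcp [0.1454 0.6078 0.2017] box [-0.402   0.6323] F [ 0.3318  0.4439 -0.018 ] w 0.9971138801295768 yaw y -83.66424083052756 tilt [-0. -0. -1.]
[ 0.0018  0.6787 -0.2925]
```

View pics/bb.png

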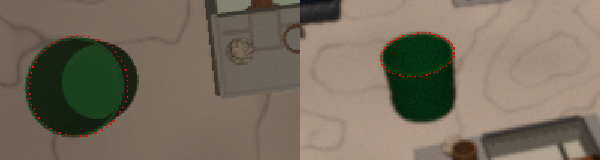

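Emit:
apply_moves(
  xyz=[
    [0,0.045,-0.02],
    [0,0.045,-0.02],
    [0,0.045,-0.02],
    [0,0.045,-0.02],
    [0,0.045,-0.02],
    [0,0.045,-0.02],
    [0,0.045,-0.02],
    [0,0.045,-0.02],
    [0,0.045,-0.02],
    [0,0.045,-0.02],
    [0,0.045,-0.02],
    [0,0.045,-0.02],
  ],
  twist=[0,0,0,0,0,0,0,0,0,0,0,0.8],
  claw=[1,1,1,1,1,1,1,1,1,1,1,1],
)

```text
time_s: 3.45
tcp_pos: [0.4372, 0.087, 0.2028]
ee_rot: [[0.008, 0.07, -0.998], [0.006, -0.998, -0.069], [-1.0, -0.006, -0.008]]
wrist_force: [1.0, 0.7, 0.5]
gripper_width: 0.998
```

Run:
```python
from st import *
show();print(delta([.511,-.0345],.2));
```

```text
t 3.45 tcp [0.4372 0.087  0.2028] box [-0.162   0.0857] F [1.0126 0.7358 0.5007] w 0.9976784865327476 yaw y -86.0136031850892 tilt [ 0.0079  0.0063 -0.9999]
[ 0.0026  0.1264 -0.0651]
```

Emit:
apply_moves(
  xyz=[
    [0,0.04,-0.02],
    [0,0.04,-0.02],
    [0,0.03,-0.02],
    [0,0.01,0],
    [0,0,0],
  ],
  twist=[-0.8,-0.8,0,0,0],
  claw=[1,1,1,1,1],
)

```text
time_s: 3.95
tcp_pos: [0.5104, -0.0381, 0.2034]
ee_rot: [[0.011, 0.076, -0.997], [0.007, -0.997, -0.076], [-1.0, -0.006, -0.011]]
wrist_force: [-0.7, -0.3, 1.6]
gripper_width: 1.003
```

Run:
```python
from st import *
show();print(delta([.511,-.0345],.134)); 
p=cap('wrist','w1.png')
show()
```

```text
t 3.95 tcp [ 0.5104 -0.0381  0.2034] box [-0.1013 -0.046 ] F [-0.6903 -0.3266  1.5683] w 1.003082731160608 yaw y -85.62721367956166 tilt [ 0.0107  0.0066 -0.9999]
[ 0.0694 -0.0032 -0.0001]
t 4.0 tcp [ 0.5104 -0.0374  0.2035] box [-0.1012 -0.0453] F [ 0.1249 -0.7763 -0.0606] w 1.0013335878589746 yaw y -85.54184841742735 tilt [ 0.0109  0.0065 -0.9999]
```

View pics/w1.png

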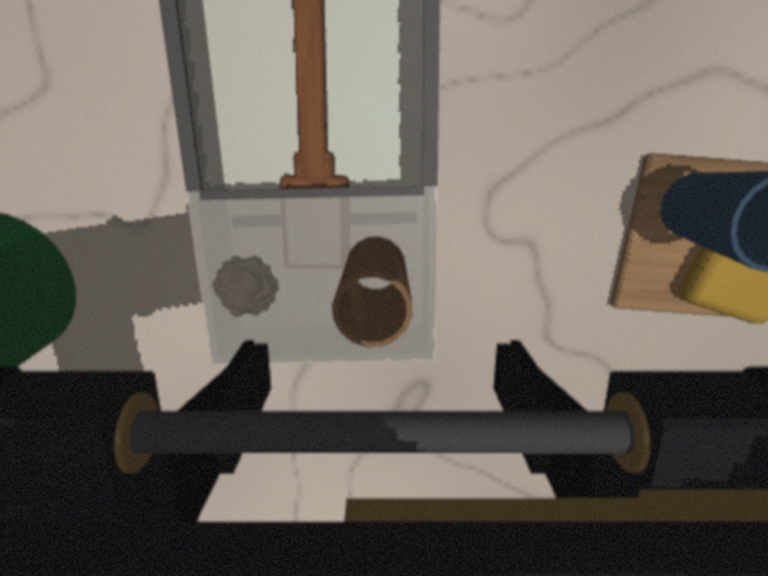

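Run:
```python
from st import *
p=cap('wrist')
for uv,z in [((372,308),.164),((246,286),.09)]:
    w=onz(p,np.array(uv)/1.5,z);print(w,delta(w,.134))
im=cv2.cvtColor(p['pixels'],cv2.COLOR_RGB2BGR)[150:230,125:290]
cv2.imwrite('pics/w1z.png',cv2.resize(im,None,fx=4.8,fy=4.8,interpolation=cv2.INTER_CUBIC))
```

```text
[ 0.5116 -0.0326  0.164 ] [ 0.0697 -0.0035 -0.001 ]
[0.4938 0.0528 0.09  ] [ 0.07   -0.0901  0.0099]
```

View pics/w1z.png

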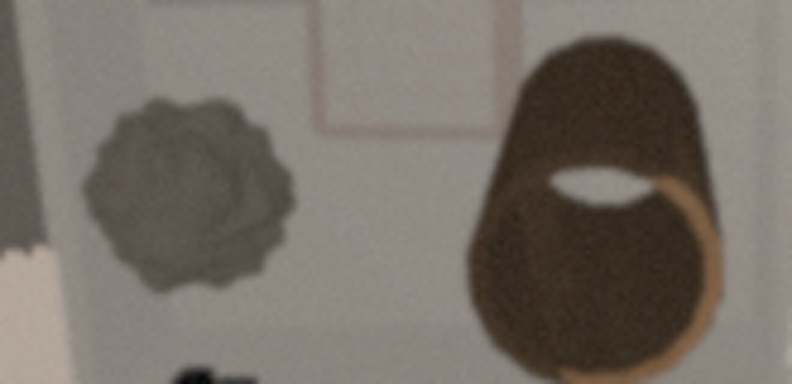

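Emit:
apply_moves(
  xyz=[
    [0.02,-0.0035,-0.0005],
    [0.02,0,0],
    [0.02,0,0],
    [0.008,0,0],
    [0,0,0],
    [0,0,0],
    [0,0,0],
    [0,0,0],
  ],
  twist=[-0.5,0,0,0,0,0,0,0],
  claw=[1,1,1,1,0.2,0.2,0.2,0.2],
)

```text
time_s: 4.85
tcp_pos: [0.511, -0.0244, 0.1391]
ee_rot: [[0.021, 0.098, -0.995], [0.009, -0.995, -0.098], [-1.0, -0.007, -0.022]]
wrist_force: [0.0, 0.7, 0.3]
gripper_width: 0.72
```

Run:
```python
from st import *
show(); cap('wrist','w2.png'); print(delta([.4514,.286],.24))
```

```text
t 4.85 tcp [ 0.511  -0.0244  0.1391] box [-0.0994 -0.0324] F [0.0141 0.7303 0.2642] w 0.7196591309420907 yaw y -84.3727728313734 tilt [ 0.0209  0.0093 -0.9997]
[-0.0992 -0.3156  0.0268]
```

View pics/w2.png

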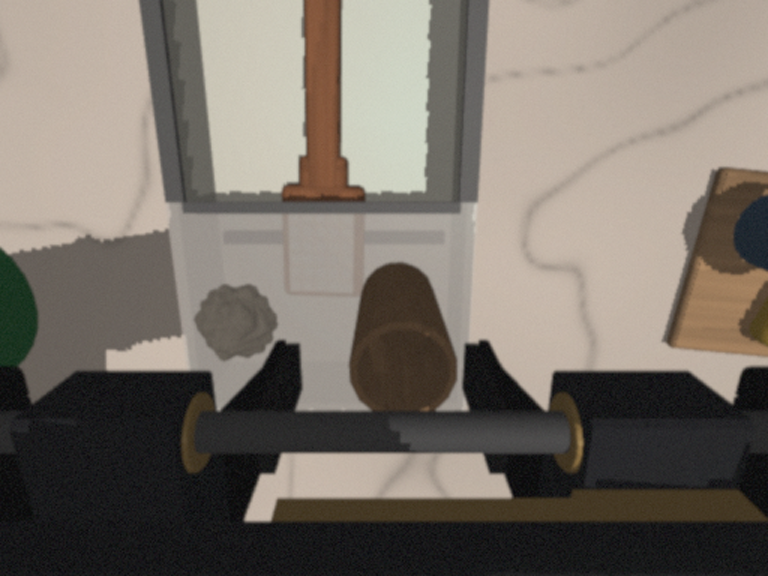

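Emit:
apply_moves(
  xyz=[
    [0.003,0.009,0],
    [0,0,0],
    [0,0,0],
    [0,0,0],
    [0,0,0],
    [0,0,0],
  ],
  twist=[0,0,0,0,0,0],
  claw=[0.7,0.2,0.2,0.2,0.2,0.2],
)

```text
time_s: 5.5
tcp_pos: [0.5126, -0.0348, 0.1367]
ee_rot: [[0.023, 0.097, -0.995], [0.01, -0.995, -0.096], [-1.0, -0.007, -0.024]]
wrist_force: [-0.3, 0.9, -0.6]
gripper_width: 0.463
```

Run:
```python
from st import *
show(); cap('wrist','w3.png'); cap('side','s3.png');print(delta([.4514,.286],.24))
```

```text
t 5.5 tcp [ 0.5126 -0.0348  0.1367] box [-0.0987 -0.0429] F [-0.3173  0.8766 -0.5712] w 0.462511080857839 yaw y -84.4611140611004 tilt [ 0.023   0.0096 -0.9997]
[-0.1016 -0.326   0.0276]
```

View pics/w3.png

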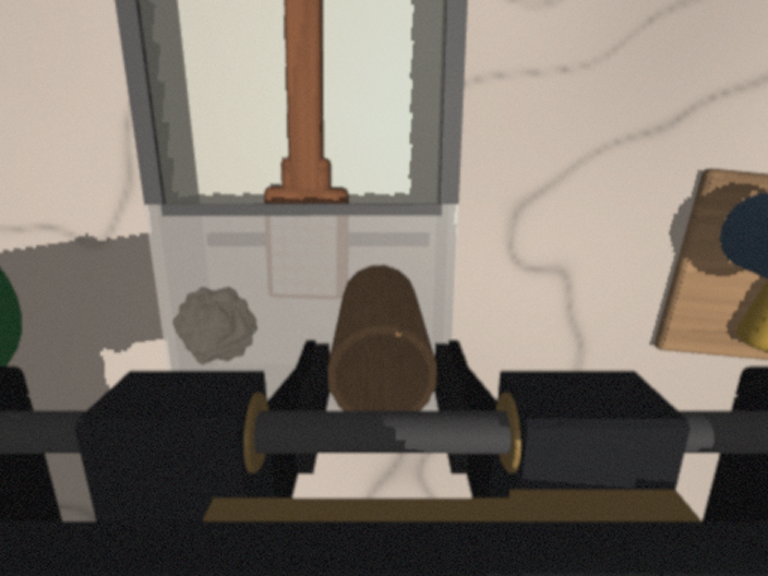

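View pics/s3.png

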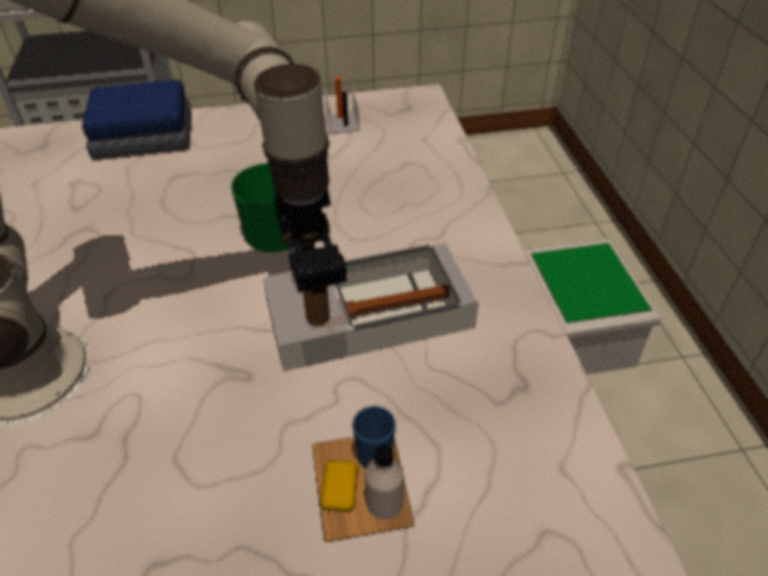

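Emit:
apply_moves(
  xyz=[
    [-0.01,0,0],
    [-0.03,0,0],
    [-0.035,0,0],
    [-0.03,-0.01,0],
    [0,-0.04,0.004],
    [0,-0.04,0.004],
    [0,-0.04,0.004],
    [0,-0.04,0.004],
    [0,-0.04,0.004],
    [0,-0.04,0.004],
  ],
  twist=[0,0,0,0,0,0,0,0,0,0],
  claw=[0.2,0.2,0.2,0.2,0.2,0.2,0.2,0.2,0.2,0.2],
)

```text
time_s: 6.6
tcp_pos: [0.4624, 0.2157, 0.2558]
ee_rot: [[0.031, 0.088, -0.996], [0.013, -0.996, -0.088], [-0.999, -0.01, -0.032]]
wrist_force: [1.6, -0.2, -0.1]
gripper_width: 0.463
```

Run:
```python
from st import *
show(); print(delta([.4514,.286],.16))
```

```text
t 6.6 tcp [0.4624 0.2157 0.2558] box [-0.1245  0.2114] F [ 1.5827 -0.226  -0.071 ] w 0.46327887043642924 yaw y -84.92781927739823 tilt [ 0.0309  0.0132 -0.9994]
[ 0.0963 -0.07    0.0078]
```

Emit:
apply_moves(
  xyz=[
    [0,-0.04,0.004],
    [0.02,-0.022,0.003],
    [0.04,0,0],
    [0.03,0,0],
    [0,0,0],
  ],
  twist=[0,0,0,0,0],
  claw=[0.2,0.2,0.2,0.2,0.2],
)

```text
time_s: 7.1
tcp_pos: [0.4521, 0.2884, 0.1697]
ee_rot: [[0.039, 0.098, -0.994], [0.021, -0.995, -0.098], [-0.999, -0.017, -0.041]]
wrist_force: [-0.5, -1.3, -0.1]
gripper_width: 0.461
```

Run:
```python
from st import *
show(); print(delta([.4514,.286],.15)); cap('side','s4.png')
```

```text
t 7.1 tcp [0.4521 0.2884 0.1697] box [-0.1276  0.2847] F [-0.5227 -1.2666 -0.0534] w 0.46073710939439644 yaw y -84.36019815517038 tilt [ 0.0387  0.0209 -0.999 ]
[0.0196 0.0027 0.0018]
```

View pics/s4.png

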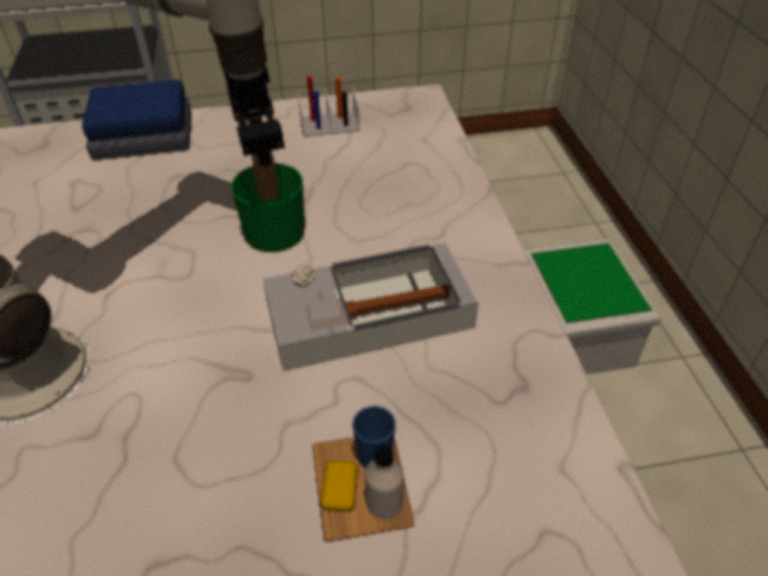

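Emit:
apply_moves(
  xyz=[
    [0.012,0.002,0],
    [0,0,0],
    [0,0,0],
    [0,0,0],
    [0,0,0],
    [0,0,0],
  ],
  twist=[0,0,0,0,0,0],
  claw=[0.46,0.9,0.9,0.9,0.9,0.9],
)

```text
time_s: 7.75
tcp_pos: [0.4579, 0.2892, 0.167]
ee_rot: [[0.052, 0.098, -0.994], [0.032, -0.995, -0.097], [-0.998, -0.027, -0.055]]
wrist_force: [1.0, 0.3, 0.7]
gripper_width: 0.83
```

```bash
python3 - <<'E'
from st import *
show(); cap('side','s5.png');cap('top','t5.png'); print(delta([.4945,.0532],.17))
E
cd pics; python3 -c "
import cv2,numpy as np
a=cv2.imread('t5.png')[100:460,130:500];b=cv2.imread('s5.png')[0:360,150:550]
cv2.imwrite('bb2.png',np.hstack([a,b]))"
```

```text
t 7.75 tcp [0.4579 0.2892 0.167 ] box [-0.1218  0.2849] F [1.0115 0.2838 0.6562] w 0.8299924195312476 yaw y -84.3657952690485 tilt [ 0.0523  0.0323 -0.9981]
[-0.0088  0.2383 -0.0138]
```

View pics/bb2.png

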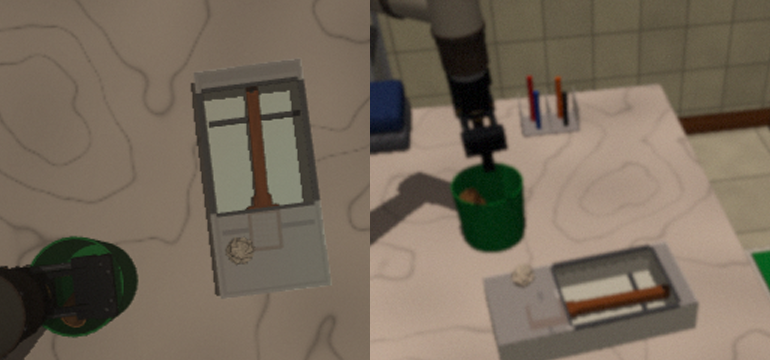

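Emit:
apply_moves(
  xyz=[
    [-0.01,0.045,-0.004],
    [0,0.05,-0.004],
    [0,0.05,-0.003],
    [0,0.05,-0.003],
    [0,0.02,0],
  ],
  twist=[0,0,0,0,0],
  claw=[0.8,0.8,0.8,0.8,0.8],
)

```text
time_s: 8.35
tcp_pos: [0.4944, 0.0748, 0.1726]
ee_rot: [[0.055, 0.108, -0.993], [0.033, -0.994, -0.106], [-0.998, -0.027, -0.058]]
wrist_force: [-0.2, -0.2, -0.3]
gripper_width: 0.802
```

Run:
```python
from st import *
show(); p=cap('wrist');im=cv2.cvtColor(p['pixels'],cv2.COLOR_RGB2BGR)
cv2.imwrite('pics/w6.png',cv2.resize(im,None,fx=1.5,fy=1.5,interpolation=cv2.INTER_CUBIC))
show()
```

```text
t 8.35 tcp [0.4944 0.0748 0.1726] box [-0.1063  0.068 ] F [-0.2238 -0.181  -0.2637] w 0.8018971227149745 yaw y -83.80337751022996 tilt [ 0.0547  0.0334 -0.9979]
t 8.4 tcp [0.4942 0.0737 0.1725] box [-0.1066  0.0669] F [ 1.333  -1.0751 -0.1961] w 0.8003564251177667 yaw y -83.88580155255926 tilt [ 0.0542  0.0328 -0.998 ]
```

View pics/w6.png

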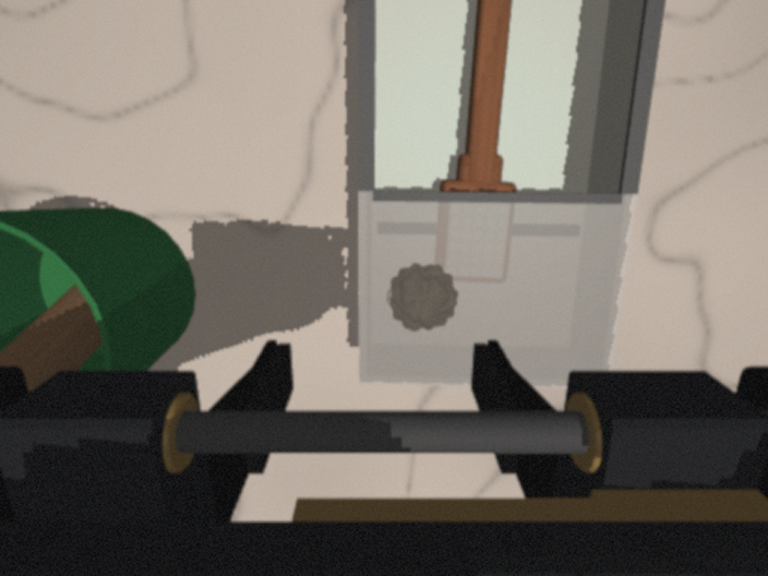

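Run:
```python
from st import *
p=cap('wrist');im=p['pixels'][165:230,245:320]
im=cv2.cvtColor(im,cv2.COLOR_RGB2BGR).astype(float)
im=np.clip((im-60)*2.2,0,255).astype(np.uint8)
cv2.imwrite('pics/w7.png',cv2.resize(im,None,fx=8,fy=8,interpolation=cv2.INTER_CUBIC))
w=onz(p,np.array([423,297])/1.5,.089);print(w,delta(w,.087),box(w))
show()
```

```text
[0.4937 0.0503 0.089 ] [0.0845 0.0272 0.0084] [-0.1094  0.0437]
t 8.45 tcp [0.4944 0.0755 0.1726] box [-0.1062  0.0687] F [-0.7514  0.4835 -0.0831] w 0.7990548192359227 yaw y -83.88883192172331 tilt [ 0.0548  0.0335 -0.9979]
```

View pics/w7.png

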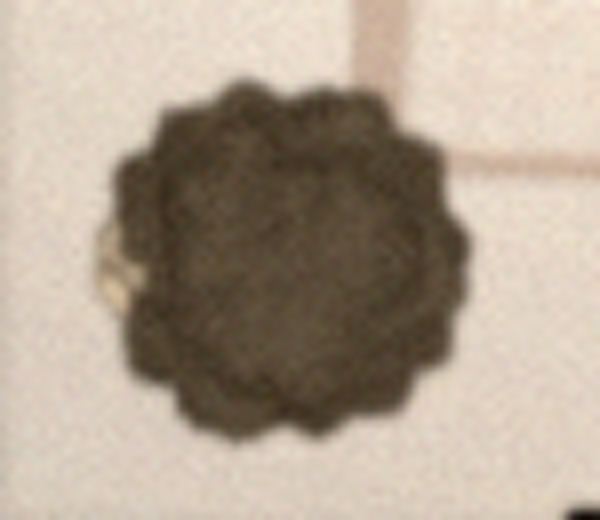

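Emit:
apply_moves(
  xyz=[
    [0.02,0.022,0.006],
    [0.03,0,0.002],
    [0.01,0,0],
  ],
  twist=[0,0,0],
  claw=[0.8,0.8,0.8],
)

```text
time_s: 8.75
tcp_pos: [0.4949, 0.056, 0.1129]
ee_rot: [[0.063, 0.107, -0.992], [0.036, -0.994, -0.105], [-0.997, -0.03, -0.066]]
wrist_force: [-0.9, 0.1, 0.0]
gripper_width: 0.801
```

Run:
```python
from st import *
show();w=[.494,.0525];print(delta(w,.09));print(r.sense()['joints'],r.sense()['joint_velocities'])
```

```text
t 8.75 tcp [0.4949 0.056  0.1129] box [-0.1076  0.0492] F [-0.9019  0.0688  0.0273] w 0.8011112210307114 yaw y -83.85575205948881 tilt [ 0.0625  0.0364 -0.9974]
[0.0227 0.004  0.0028]
[ 24.9034  12.9282 -27.0021  -0.5308 -45.9419  71.5403] [-0.1632  5.936  -4.2642  1.2836 14.2189  0.0462]
```

Emit:
apply_moves(
  xyz=[
    [0.012,0.004,0.002],
    [0.01,0,0],
    [0,0,0],
  ],
  twist=[0,0,0],
  claw=[0.7,0.6,0.55],
)

```text
time_s: 9.05
tcp_pos: [0.4954, 0.0549, 0.0896]
ee_rot: [[0.062, 0.111, -0.992], [0.036, -0.993, -0.109], [-0.997, -0.029, -0.065]]
wrist_force: [-0.3, 0.0, 1.1]
gripper_width: 0.611
```

Run:
```python
from st import *
show();w=[.494,.0525];print(delta(w,.09));print(r.sense()['joints'],r.sense()['joint_velocities']); cap('wrist','w8.png')
```

```text
t 9.05 tcp [0.4954 0.0549 0.0896] box [-0.1072  0.0481] F [-0.2532  0.016   1.0594] w 0.6110491318316773 yaw y -83.6360084212034 tilt [ 0.0618  0.0356 -0.9975]
[-0.0006  0.0023  0.0016]
[ 24.7729  14.7755 -28.6067  -0.5456 -42.5474  71.9264] [ 0.6263 -0.7749  1.0529  0.5113 -0.6056 -0.169 ]
```

View pics/w8.png

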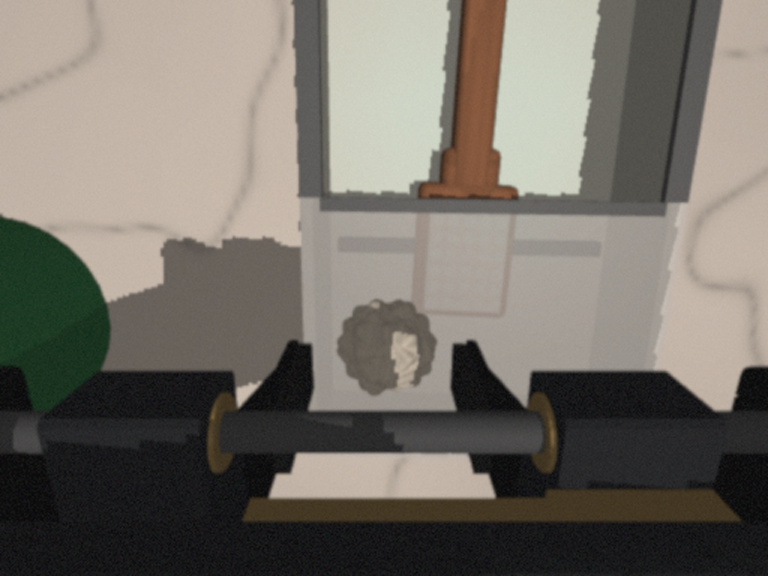

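Emit:
apply_moves(
  xyz=[
    [0,0.001,0.001],
    [0,0,0],
    [0,0,0],
    [0,0,0],
    [0,0,0],
  ],
  twist=[0,0,0,0,0],
  claw=[0.2,0.2,0.2,0.2,0.2],
)

```text
time_s: 9.6
tcp_pos: [0.4972, 0.0556, 0.0932]
ee_rot: [[0.069, 0.113, -0.991], [0.038, -0.993, -0.111], [-0.997, -0.03, -0.073]]
wrist_force: [1.2, -0.7, 0.5]
gripper_width: 0.227
```

Run:
```python
from st import *
show();print(r.sense()['joint_velocities']);print(delta([.4514,.286],.19))
```

```text
t 9.6 tcp [0.4972 0.0556 0.0932] box [-0.1053  0.0487] F [ 1.2217 -0.7275  0.4632] w 0.22719918078915002 yaw y -83.49748984439026 tilt [ 0.0689  0.0381 -0.9969]
[ 0.0055 -0.3825  0.1324  0.0364 -0.0823  0.018 ]
[-0.0909 -0.2369  0.0128]
```

Run:
```python
from st import *
cap('wrist','w9.png');show()
```

```text
t 9.65 tcp [0.4972 0.0556 0.0932] box [-0.1053  0.0487] F [-0.1272  1.1878  0.1258] w 0.22017316719827443 yaw y -83.49395294972392 tilt [ 0.0689  0.0381 -0.9969]
```

View pics/w9.png

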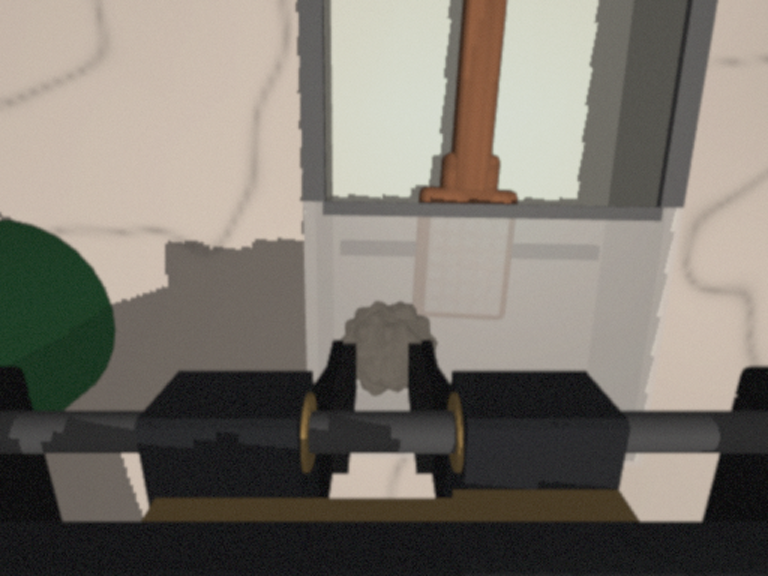

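Run:
```python
from st import *
p=cap('wrist');s=r.sense();R=s['ee_rot'];t=s['tcp_pos']
for nm,o in [('tcp',[0,0,0]),('grasp',[-.005,0,0]),('tip',[.014,0,0])]:
    print(nm,proj(p,t+R@np.array(o))*1.5)
print(proj(p,[[.494,.0525,.089],[.494,.0525,.109],[.494,.0525,.069]])*1.5)
print(onz(p,np.array([390,347])/1.5,.089),onz(p,np.array([390,347])/1.5,.109))
tt=cap('top');im=tt['pixels'];print(imaging.regions_of('paper_center',tt)[:2] and [(x['p'],x['centre']) for x in imaging.regions_of('paper_center',tt)])
```

```text
tcp [[380.6474 342.5043]]
grasp [[380.6113 347.4866]]
tip [[380.7399 329.7382]]
[[387.1697 346.769 ]
 [386.1925 364.8277]
 [387.9774 331.8435]]
[0.494  0.0513 0.089 ] [0.5017 0.0519 0.109 ]
[]
```

Emit:
apply_moves(
  xyz=[
    [0,0,0],
    [0,0,0],
  ],
  twist=[0,0],
  claw=[0.05,0.05],
)

```text
time_s: 10.0
tcp_pos: [0.4969, 0.0555, 0.0928]
ee_rot: [[0.068, 0.113, -0.991], [0.038, -0.993, -0.111], [-0.997, -0.03, -0.072]]
wrist_force: [0.4, 0.7, 1.4]
gripper_width: 0.099
```

Run:
```python
from st import *
cap('wrist','w10.png');show();cap('side','s10.png')
im=cv2.imread('pics/s10.png')[150:400,220:500];cv2.imwrite('pics/s10z.png',cv2.resize(im,None,fx=2.4,fy=2.4))
```

```text
t 10.05 tcp [0.4969 0.0555 0.0928] box [-0.1056  0.0485] F [-0.2538 -0.3061  0.8708] w 0.07924031791121942 yaw y -83.51067525311484 tilt [ 0.068   0.0377 -0.997 ]
```

View pics/w10.png

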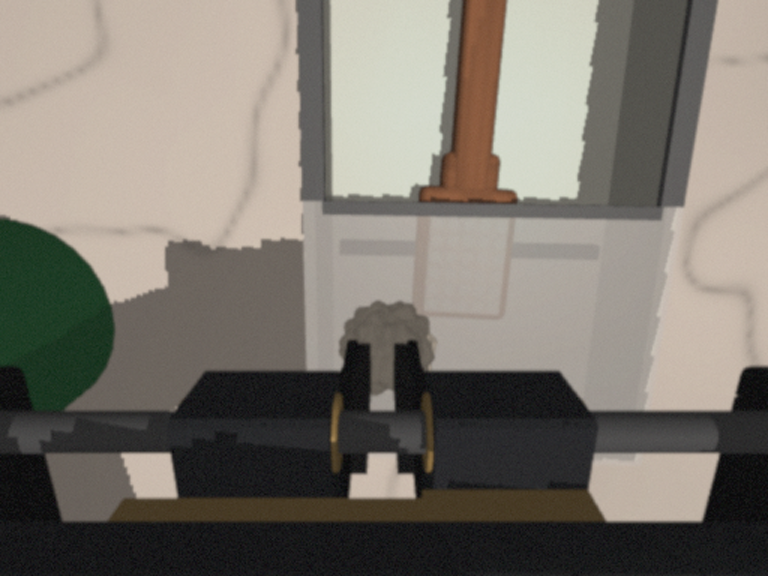

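View pics/s10z.png

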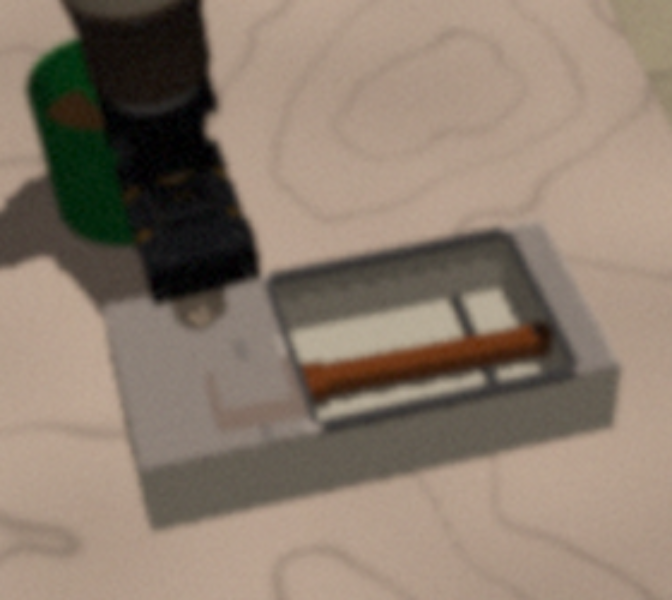

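Run:
```python
from st import *
p=cap('side');s=r.sense();R=s['ee_rot'];t=s['tcp_pos']
im=cv2.cvtColor(p['pixels'],cv2.COLOR_RGB2BGR)
k=6
c=(np.array([250,170])) 
u0,v0=190,140
z=cv2.resize(im[v0:v0+90,u0:u0+120],None,fx=k,fy=k,interpolation=cv2.INTER_CUBIC)
z=np.clip(z.astype(float)*1.6,0,255).astype(np.uint8)
for o,col in [([.014,0,0],(0,0,255)),([0,0,0],(0,255,0)),([-.056,0,0],(255,0,0)),([-.056,.095,0],(255,0,255)),([-.056,-.095,0],(255,0,255)),([.014,0,.0095],(0,200,255)),([.014,0,-.0095],(0,200,255))]:
    u=proj(p,t+R@np.array(o))[0]; cv2.circle(z,tuple(np.round((u-[u0,v0])*k).astype(int)),4,col,-1)
for zz in (.069,.089,.109):
    u=proj(p,[.494,.053,zz])[0]; cv2.circle(z,tuple(np.round((u-[u0,v0])*k).astype(int)),4,(255,255,0),-1)
cv2.imwrite('pics/s11.png',z)
```

```text
(no output)
```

View pics/s11.png

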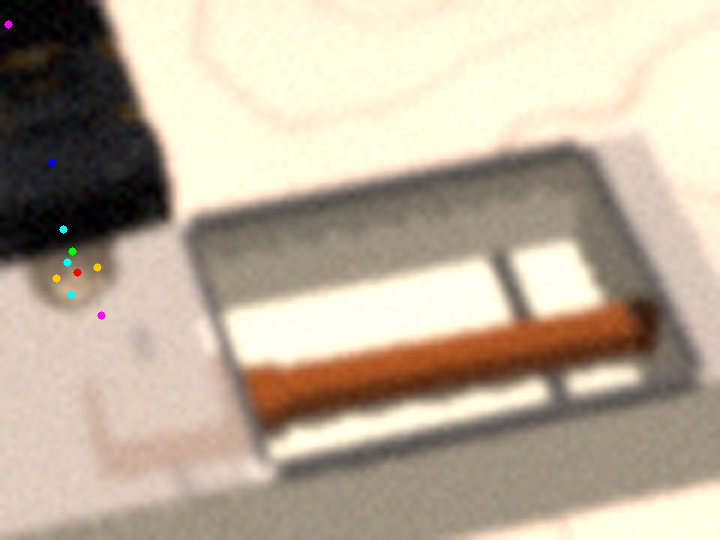

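Run:
```python
from st import *
p=cap('wrist');s=r.sense();R=s['ee_rot'];t=s['tcp_pos']
print(p['mtx'][0,0],p['mtx'][:2,2])
Rc=p['view'][:3,:3]@R; tc=p['view'][:3,:3]@t+p['view'][:3,3]; print(Rc,tc)
f=p['mtx'][0,0]
print('depth tips from gap', f*.087/151.3, f*.053/94.7, f*.0402/((433-330)/1.5))
for o in ([.014,0,-.0095],[.014,0,0],[.014,0,.0095],[-.02,0,-.0095],[-.02,0,.0095]):
    print(o,proj(p,t+R@np.array(o))*1.5,(Rc@np.array(o)+tc)[2])
```

```text
309.68672986054105 [254.3758 190.8209]
[[ 0.0011  1.     -0.    ]
 [-0.3036  0.0003  0.9528]
 [ 0.9528 -0.001   0.3036]] [-0.0004  0.0242  0.1998]
depth tips from gap 0.17807498676713196 0.1733199227308202 0.18130203699602548
[0.014, 0, -0.0095] [[380.6852 310.2071]] 0.21027286942045734
[0.014, 0, 0] [[380.697  329.6088]] 0.2131569798570132
[0.014, 0, 0.0095] [[380.7085 348.4925]] 0.21604109029356905
[-0.02, 0, -0.0095] [[380.4282 341.5299]] 0.1778776008436963
[-0.02, 0, 0.0095] [[380.4637 385.585 ]] 0.18364582171680804
```

Emit:
apply_moves(
  xyz=[
    [-0.005,0,0],
    [0,0,0],
    [0,0,0],
    [0,0,0],
    [0,0,0],
    [0,0,0],
    [0,0,0],
    [0,0,0],
    [0,0,0],
  ],
  twist=[0,0,0,0,0,0,0,0,0],
  claw=[0.8,0.8,0.8,0.8,0.8,0.8,0.8,0.8,0.8],
)

```text
time_s: 11.1
tcp_pos: [0.4966, 0.0553, 0.0983]
ee_rot: [[0.068, 0.113, -0.991], [0.038, -0.993, -0.111], [-0.997, -0.03, -0.072]]
wrist_force: [0.3, 0.3, -0.8]
gripper_width: 0.762
```

Run:
```python
from st import *
show();print(delta([.494,.0525],.06));
```

```text
t 11.1 tcp [0.4966 0.0553 0.0983] box [-0.106   0.0484] F [ 0.2526  0.336  -0.8053] w 0.7616797919781074 yaw y -83.5094762936104 tilt [ 0.0681  0.0378 -0.997 ]
[0.0379 0.0036 0.0056]
```

Emit:
apply_moves(
  xyz=[
    [0.008,0.003,0.002],
    [0.008,0,0],
    [0.008,0,0],
    [0.006,0,0],
    [0,0,0],
  ],
  twist=[0,0,0,0,0],
  claw=[0.76,0.76,0.76,0.76,0.76],
)

```text
time_s: 11.6
tcp_pos: [0.4963, 0.0527, 0.0647]
ee_rot: [[0.066, 0.113, -0.991], [0.037, -0.993, -0.11], [-0.997, -0.03, -0.07]]
wrist_force: [0.2, -0.3, -0.1]
gripper_width: 0.764
```

Run:
```python
from st import *
show();cap('wrist','w12.png')
```

```text
t 11.6 tcp [0.4963 0.0527 0.0647] box [-0.1065  0.0458] F [ 0.2158 -0.2996 -0.0525] w 0.7641104386866187 yaw y -83.53068259311416 tilt [ 0.0663  0.0372 -0.9971]
```

View pics/w12.png

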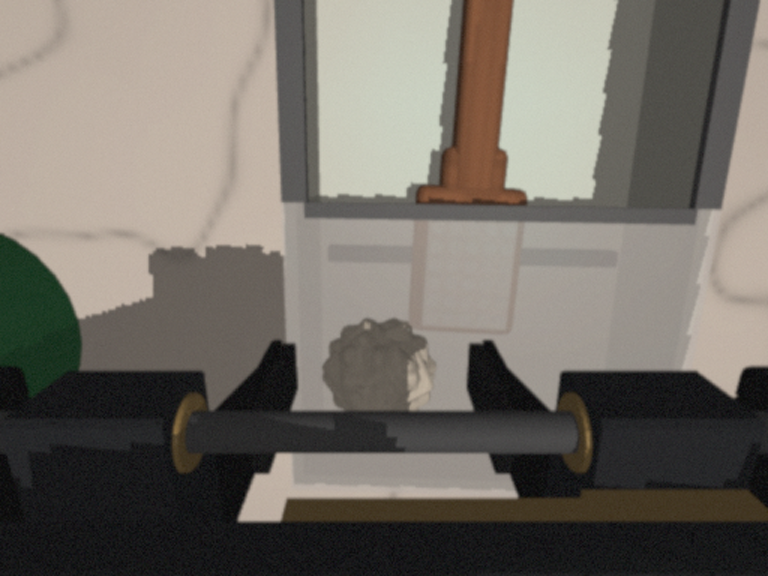

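Emit:
apply_moves(
  xyz=[
    [0.005,0,0],
    [0.003,0,0],
    [0,0,0],
    [0,0,0],
    [0,0,0],
    [0,0,0],
    [0,0,0],
    [0,0,0],
  ],
  twist=[0,0,0,0,0,0,0,0],
  claw=[0.7,0.6,0.2,0.2,0.2,0.2,0.2,0.2],
)

```text
time_s: 12.45
tcp_pos: [0.498, 0.0535, 0.0573]
ee_rot: [[0.069, 0.113, -0.991], [0.038, -0.993, -0.111], [-0.997, -0.03, -0.073]]
wrist_force: [-0.3, -0.1, -0.4]
gripper_width: 0.415
```

Run:
```python
from st import *
show();cap('wrist','w13.png')
```

```text
t 12.45 tcp [0.498  0.0535 0.0573] box [-0.1047  0.0465] F [-0.3438 -0.0589 -0.4289] w 0.4152825363814681 yaw y -83.4978689212569 tilt [ 0.0692  0.0382 -0.9969]
```

View pics/w13.png

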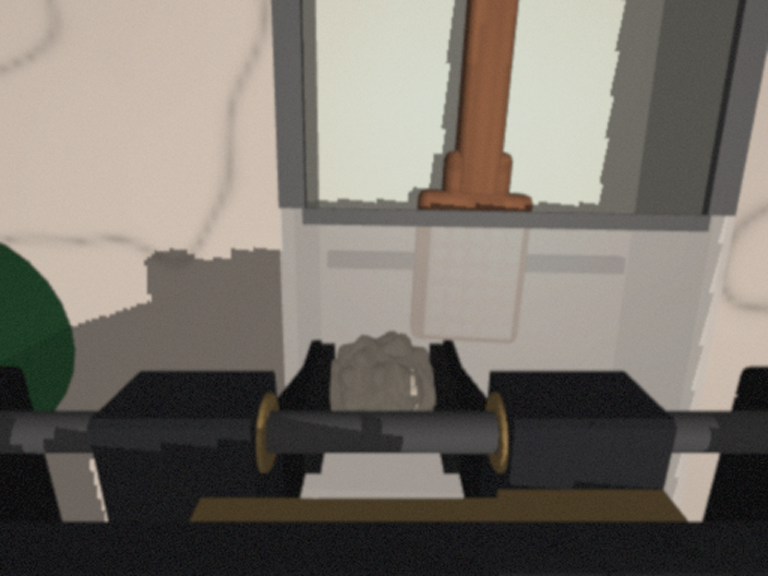

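Emit:
apply_moves(
  xyz=[
    [0,0,0],
    [-0.02,0,0],
    [-0.035,0,0],
    [-0.035,0,0],
    [-0.015,-0.02,0.002],
    [0,-0.04,0.004],
    [0,-0.04,0.004],
    [0,-0.04,0.004],
    [0,-0.04,0.004],
  ],
  twist=[0,0,0,0,0,0,0,0,0],
  claw=[0.2,0.2,0.2,0.2,0.2,0.2,0.2,0.2,0.2],
)

```text
time_s: 13.4
tcp_pos: [0.452, 0.2281, 0.1713]
ee_rot: [[0.069, 0.103, -0.992], [0.039, -0.994, -0.101], [-0.997, -0.032, -0.073]]
wrist_force: [0.5, 0.5, 0.2]
gripper_width: 0.412
```

Run:
```python
from st import *
show(); s=r.sense(); print(delta(np.array([.4514,.286])+.034*s['ee_rot'][:2,0],.15)); cap('wrist','w14.png')
```

```text
t 13.4 tcp [0.452  0.2281 0.1713] box [-0.1336  0.2247] F [0.524  0.4811 0.1601] w 0.4124346847017681 yaw y -84.06905721671615 tilt [ 0.0693  0.0392 -0.9968]
[ 0.0237 -0.058  -0.0062]
```

View pics/w14.png

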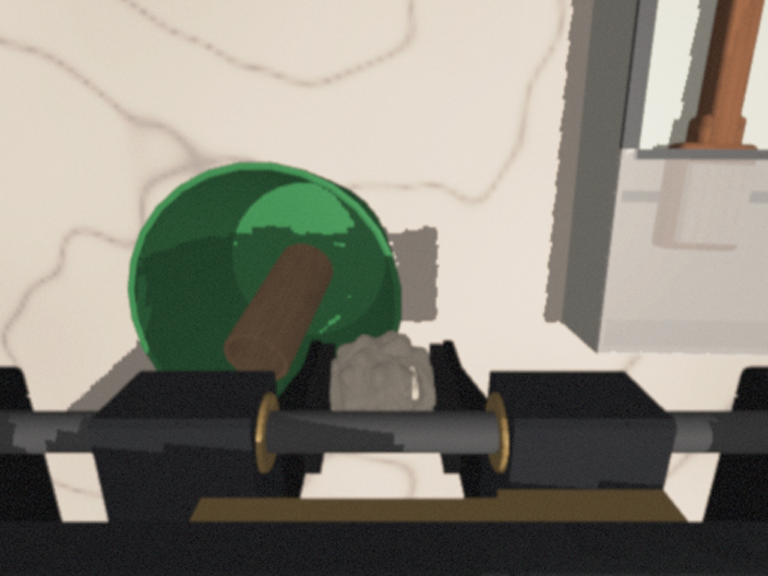

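Emit:
apply_moves(
  xyz=[
    [0,-0.035,-0.012],
    [0.015,-0.013,-0.006],
    [0.015,0,0],
    [0.01,0,0],
    [0,0,0],
  ],
  twist=[0,0,0,0,0],
  claw=[0.2,0.2,0.2,0.2,0.2],
)

```text
time_s: 13.95
tcp_pos: [0.467, 0.2899, 0.134]
ee_rot: [[0.072, 0.114, -0.991], [0.044, -0.993, -0.111], [-0.996, -0.035, -0.077]]
wrist_force: [-0.5, -0.2, -0.8]
gripper_width: 0.411
```

Run:
```python
from st import *
show(); s=r.sense(); print('real',s['tcp_pos']-.034*s['ee_rot'][:,0])
```

```text
t 13.95 tcp [0.467  0.2899 0.134 ] box [-0.1127  0.2847] F [-0.4522 -0.2034 -0.8235] w 0.41123418844424037 yaw y -83.43923534234852 tilt [ 0.0723  0.0439 -0.9964]
real [0.4645 0.2884 0.1679]
```

Over the bin with margin; release, then rise.

Emit:
apply_moves(
  xyz=[
    [0,0,0],
    [0,0,0],
    [0,0,0],
    [0,0,0],
    [0,0,0],
    [-0.03,0,0],
    [-0.01,0,0],
  ],
  twist=[0,0,0,0,0,0,0],
  claw=[0.8,0.8,0.8,0.8,0.8,0.8,0.8],
)

```text
time_s: 14.65
tcp_pos: [0.4644, 0.2863, 0.1762]
ee_rot: [[0.073, 0.112, -0.991], [0.044, -0.993, -0.109], [-0.996, -0.035, -0.078]]
wrist_force: [0.5, 0.2, 0.7]
gripper_width: 0.791
```

Run:
```python
from st import *
show(); cap('wrist','w15.png'); cap('side','s15.png')
a=cv2.imread('pics/w15.png')[100:500,:500];b=cv2.imread('pics/s15.png')[0:400,200:500];cv2.imwrite('pics/c15.png',np.hstack([a,b]))
p=cap('top')
q=np.load('box.npy')
im=cv2.cvtColor(p['pixels'],cv2.COLOR_RGB2BGR)
cv2.imwrite('pics/t15.png',cv2.resize(im[100:270,200:320],None,fx=3.5,fy=3.5,interpolation=cv2.INTER_CUBIC))
```

```text
t 14.65 tcp [0.4644 0.2863 0.1762] box [-0.1156  0.2814] F [0.5233 0.2349 0.7123] w 0.7912342357988893 yaw y -83.55550386779844 tilt [ 0.0731  0.0437 -0.9964]
```

View pics/c15.png

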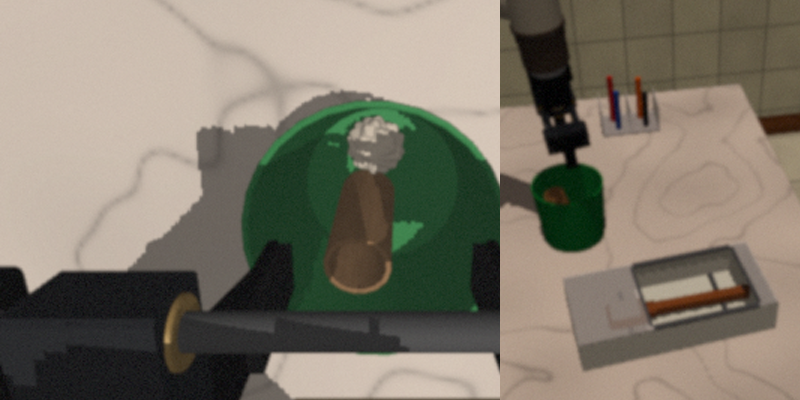

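View pics/t15.png

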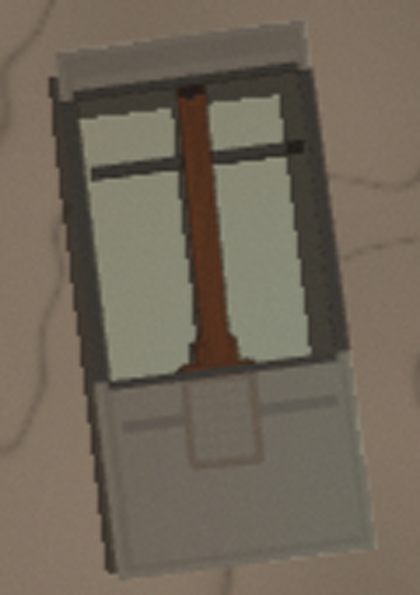

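Run:
```python
from st import *
s=r.sense(); print(delta(np.array([.6406,.0226])+.034*s['ee_rot'][:2,0],.15))
```

```text
[ 0.0249  0.2804 -0.1484]
```

Emit:
apply_moves(
  xyz=[
    [0,0.035,-0.018],
    [0,0.045,-0.024],
    [0,0.045,-0.024],
    [0,0.045,-0.024],
    [0,0.045,-0.024],
    [0,0.035,-0.018],
    [0,0.015,-0.008],
    [0,0,0],
  ],
  twist=[1,1.5,0,0,0,0,0,0],
  claw=[0.6,0.6,0.6,0.6,0.6,0.6,0.6,0.6],
)

```text
time_s: 15.6
tcp_pos: [0.6222, 0.0267, 0.1622]
ee_rot: [[0.054, 0.069, -0.996], [0.038, -0.997, -0.067], [-0.998, -0.034, -0.057]]
wrist_force: [-0.2, 0.2, -0.3]
gripper_width: 0.607
```

Run:
```python
from st import *
show();s=r.sense(); print(delta(np.array([.6406,.0226])+.034*s['ee_rot'][:2,0],-.007)); cap('wrist','w16.png')
```

```text
t 15.6 tcp [0.6222 0.0267 0.1622] box [0.0163 0.0077] F [-0.2464  0.1847 -0.3354] w 0.6072567966532505 yaw y -86.01788046689559 tilt [ 0.0543  0.038  -0.9978]
[ 0.1698  0.01   -0.0104]
```

View pics/w16.png

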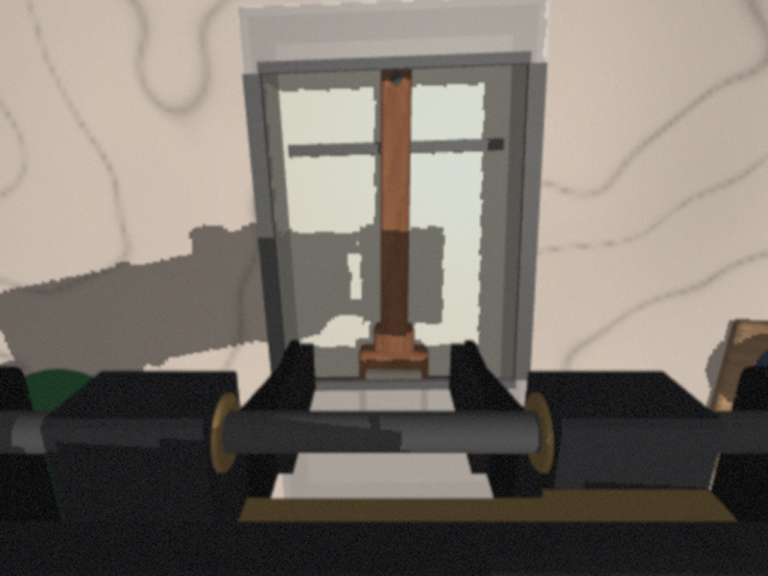

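Run:
```python
from st import *
p=cap('wrist');print(p['shot'])
for uv,z in [((396,100),.033),((396,200),.033),((395,310),.033),((394,372),.033),((394,372),.041)]:
    w=onz(p,np.array(uv)/1.5,z); print(uv,w,box(w))
```

```text
35
(396, 100) [0.7358 0.0305 0.033 ] [0.1297 0.0006]
(396, 200) [0.6732 0.0256 0.033 ] [0.0669 0.0017]
(395, 310) [0.5961 0.0203 0.033 ] [-0.0103  0.0039]
(394, 372) [0.5483 0.0173 0.033 ] [-0.0582  0.0056]
(394, 372) [0.552  0.0176 0.041 ] [-0.0544  0.0054]
```

Emit:
apply_moves(
  xyz=[
    [0.03,0.005,-0.005],
    [0.035,0.005,-0.005],
    [0.03,0,0],
    [0.02,0,0],
    [0,0,0],
  ],
  twist=[0,0,0,0,0],
  claw=[0.6,0.6,0.6,0.6,0.6],
)

```text
time_s: 16.2
tcp_pos: [0.6363, 0.0306, 0.0453]
ee_rot: [[0.056, 0.08, -0.995], [0.04, -0.996, -0.078], [-0.998, -0.036, -0.059]]
wrist_force: [-0.4, 0.7, 0.2]
gripper_width: 0.596
```

Run:
```python
from st import *
show();s=r.sense(); print(delta(np.array([.6405,.0229])+.034*s['ee_rot'][:2,0],-.007)); cap('wrist','w17.png');p=cap('side','s17.png')
im=cv2.cvtColor(p['pixels'],cv2.COLOR_RGB2BGR)[100:240,180:330]
cv2.imwrite('pics/s17z.png',cv2.resize(im,None,fx=4,fy=4,interpolation=cv2.INTER_CUBIC))
```

```text
t 16.2 tcp [0.6363 0.0306 0.0453] box [0.0307 0.0103] F [-0.4493  0.6812  0.2242] w 0.5963288865858234 yaw y -85.38324874421282 tilt [ 0.0555  0.0403 -0.9976]
[ 0.0523  0.0087 -0.0025]
```

View pics/w17.png

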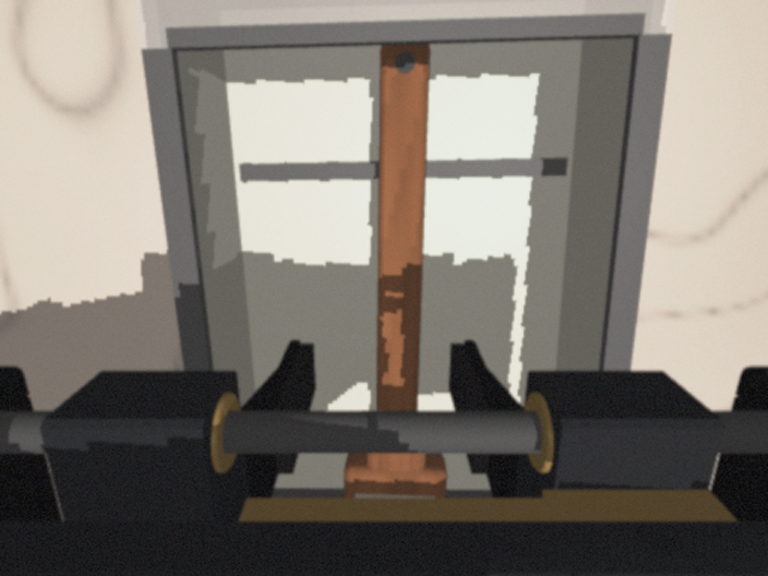

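View pics/s17z.png

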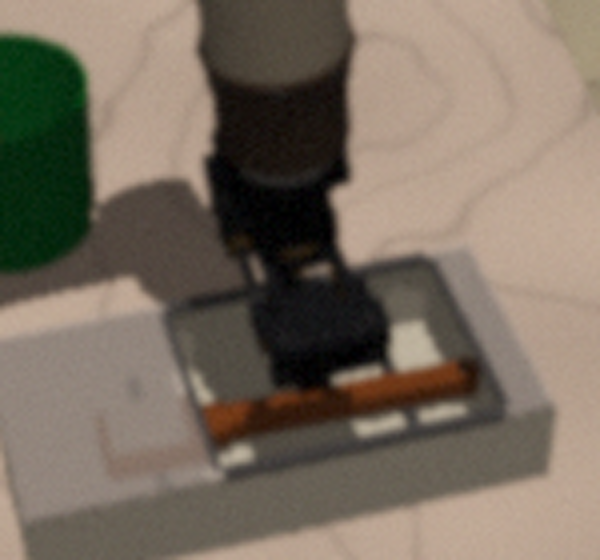

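Emit:
apply_moves(
  xyz=[
    [0.012,0.005,-0.002],
    [0.014,0.003,0],
    [0.01,0,0],
    [0,0,0],
  ],
  twist=[0,0,0,0],
  claw=[0.6,0.6,0.6,0.6],
)

```text
time_s: 16.7
tcp_pos: [0.6466, 0.0256, 0.0146]
ee_rot: [[0.07, 0.083, -0.994], [0.043, -0.996, -0.081], [-0.997, -0.037, -0.073]]
wrist_force: [-0.0, -0.4, 0.0]
gripper_width: 0.599
```

Run:
```python
from st import *
show();s=r.sense(); print(delta(np.array([.6405,.0229])+.034*s['ee_rot'][:2,0],-.007)); cap('wrist','w18.png')
```

```text
t 16.7 tcp [0.6466 0.0256 0.0146] box [0.0404 0.0043] F [-0.0138 -0.3888  0.0292] w 0.5992216664738081 yaw y -85.20806026286641 tilt [ 0.0698  0.0431 -0.9966]
[0.0213 0.0017 0.0054]
```

View pics/w18.png

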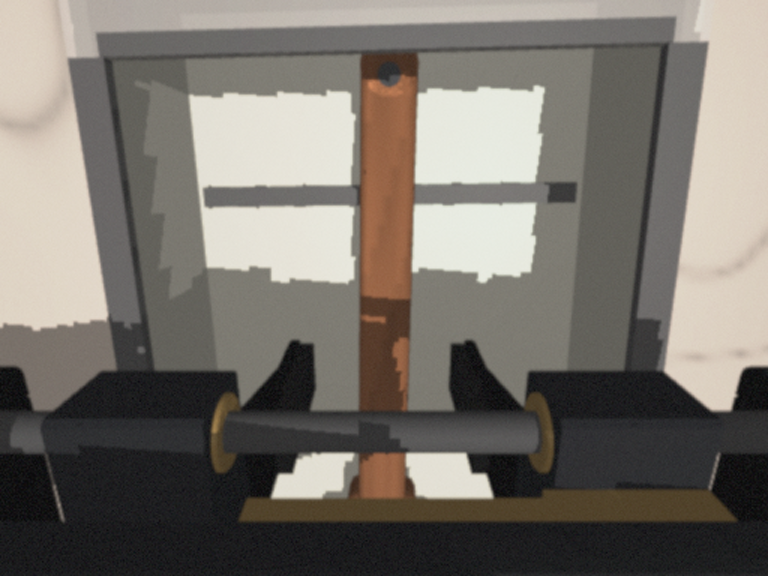

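Emit:
apply_moves(
  xyz=[
    [0.006,0.001,0.003],
    [0.006,0,0.002],
    [0.005,0,0],
    [0,0,0],
  ],
  twist=[0.5,0,0,0],
  claw=[0.6,0.6,0.5,0.5],
)

```text
time_s: 17.15
tcp_pos: [0.6435, 0.0248, -0.0026]
ee_rot: [[0.072, 0.074, -0.995], [0.043, -0.997, -0.071], [-0.996, -0.038, -0.075]]
wrist_force: [0.1, 0.3, -0.1]
gripper_width: 0.522
```

Run:
```python
from st import *
show();s=r.sense(); print(delta(np.array([.6405,.0229])+.034*s['ee_rot'][:2,0],-.007)); cap('wrist','w19.png');p=cap('side')
im=cv2.cvtColor(p['pixels'],cv2.COLOR_RGB2BGR)[100:240,180:330]
cv2.imwrite('pics/s19z.png',cv2.resize(im,None,fx=4,fy=4,interpolation=cv2.INTER_CUBIC))
```

```text
t 17.15 tcp [ 0.6435  0.0248 -0.0026] box [0.0373 0.0037] F [ 0.1234  0.2793 -0.0598] w 0.5223401398531892 yaw y -85.747968337236 tilt [ 0.0723  0.0434 -0.9964]
[0.0043 0.0005 0.0009]
```

View pics/s19z.png

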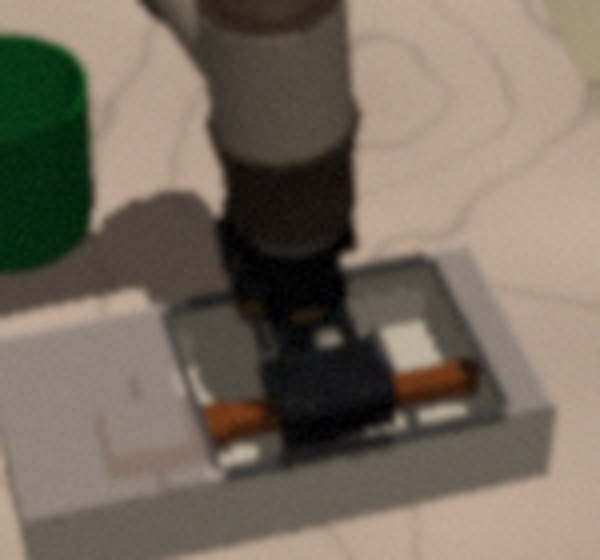

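Emit:
apply_moves(
  xyz=[
    [0.003,0,0],
    [0,0,0],
    [0,0,0],
    [0,0,0],
    [0,0,0],
    [0,0,0],
  ],
  twist=[0,0,0,0,0,0],
  claw=[0.4,0.05,0.05,0.05,0.05,0.05],
)

```text
time_s: 17.85
tcp_pos: [0.6451, 0.0252, -0.0042]
ee_rot: [[0.075, 0.075, -0.994], [0.044, -0.996, -0.071], [-0.996, -0.038, -0.078]]
wrist_force: [-0.1, 0.2, -0.3]
gripper_width: 0.229
```

Run:
```python
from st import *
show(); cap('wrist','w20.png')
```

```text
t 17.85 tcp [ 0.6451  0.0252 -0.0042] box [0.0389 0.004 ] F [-0.0989  0.2287 -0.3003] w 0.22925856090956373 yaw y -85.72374651596297 tilt [ 0.0754  0.0439 -0.9962]
```

View pics/w20.png

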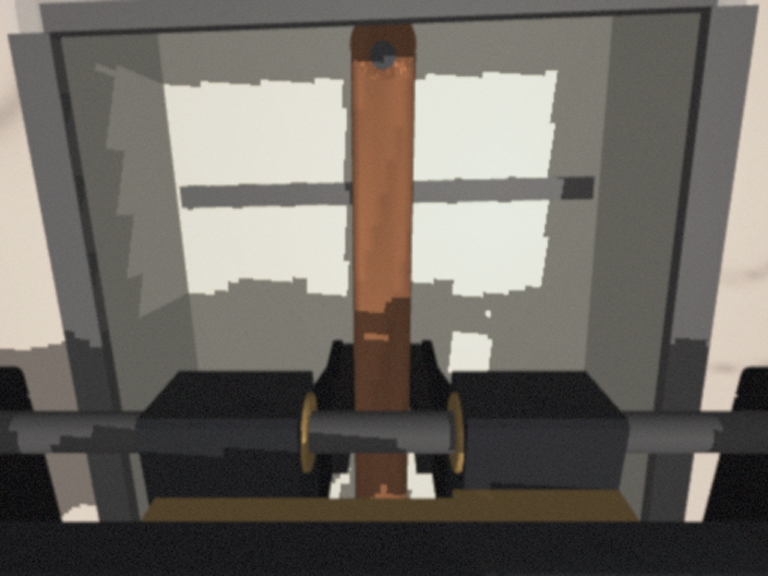

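Emit:
apply_moves(
  xyz=[
    [-0.002,0,0.004],
    [-0.0008,0,0.01],
    [-0.0008,0,0.01],
    [-0.0008,0,0.01],
    [0,0,0.003],
    [0,0,0],
  ],
  twist=[0,0,0,0,0,0],
  claw=[0.05,0.05,0.05,0.05,0.05,0.05],
)

```text
time_s: 18.5
tcp_pos: [0.6025, 0.0218, -0.0033]
ee_rot: [[0.073, 0.074, -0.995], [0.044, -0.997, -0.071], [-0.996, -0.038, -0.076]]
wrist_force: [0.5, -0.9, -1.4]
gripper_width: 0.228
```

Run:
```python
from st import *
show(); p=cap('wrist','w21.png')
p=cap('side')
im=cv2.cvtColor(p['pixels'],cv2.COLOR_RGB2BGR)[100:240,180:330]
cv2.imwrite('pics/s21z.png',cv2.resize(im,None,fx=4,fy=4,interpolation=cv2.INTER_CUBIC))
```

```text
t 18.5 tcp [ 0.6025  0.0218 -0.0033] box [-0.0038  0.0047] F [ 0.4969 -0.9247 -1.3607] w 0.227954331260033 yaw y -85.75841527094155 tilt [ 0.0725  0.0437 -0.9964]
```

View pics/w21.png

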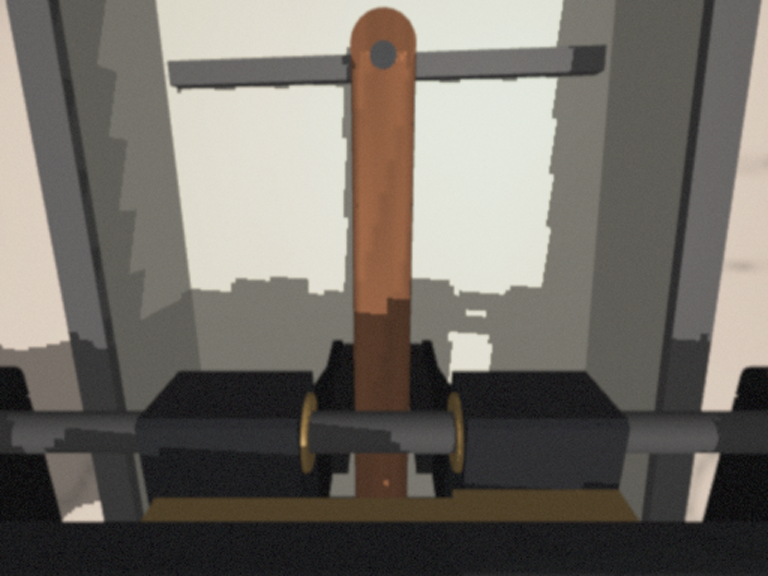

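View pics/s21z.png

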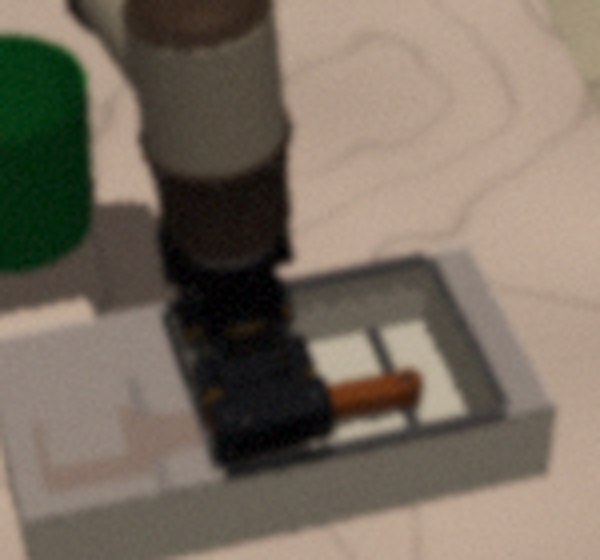

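Emit:
apply_moves(
  xyz=[
    [-0.008,0,0],
    [-0.008,0,0],
    [-0.008,0,-0.001],
    [-0.006,0,-0.001],
    [0,0,0],
  ],
  twist=[0,0,0,0,0],
  claw=[0.05,0.05,0.05,0.05,0.05],
)

```text
time_s: 19.1
tcp_pos: [0.6042, 0.0209, 0.0294]
ee_rot: [[0.074, 0.074, -0.994], [0.044, -0.997, -0.071], [-0.996, -0.039, -0.077]]
wrist_force: [0.2, 0.3, -4.0]
gripper_width: 0.232
```

Run:
```python
from st import *
show()
p=cap('side')
im=cv2.cvtColor(p['pixels'],cv2.COLOR_RGB2BGR)[100:240,180:330]
cv2.imwrite('pics/s22z.png',cv2.resize(im,None,fx=4,fy=4,interpolation=cv2.INTER_CUBIC))
```

```text
t 19.1 tcp [0.6042 0.0209 0.0294] box [-0.0022  0.0037] F [ 0.1739  0.256  -4.0047] w 0.23154225566823983 yaw y -85.7704737013629 tilt [ 0.0745  0.0443 -0.9962]
```

View pics/s22z.png

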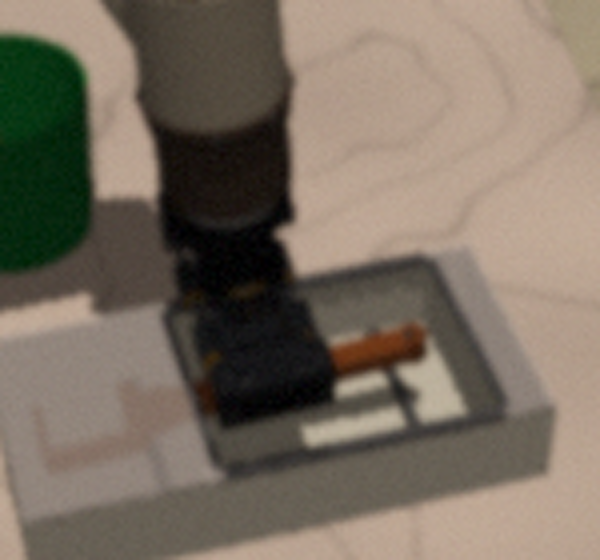

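Emit:
apply_moves(
  xyz=[
    [-0.005,0,0],
    [-0.005,0,0],
    [0,0,0],
  ],
  twist=[0,0,0],
  claw=[0.05,0.05,0.05],
)

```text
time_s: 19.45
tcp_pos: [0.6032, 0.0204, 0.0385]
ee_rot: [[0.074, 0.073, -0.995], [0.044, -0.997, -0.07], [-0.996, -0.039, -0.077]]
wrist_force: [1.2, -0.2, -2.5]
gripper_width: 0.223
```

Run:
```python
from st import *
show()
p=cap('side')
im=cv2.cvtColor(p['pixels'],cv2.COLOR_RGB2BGR)[100:240,180:330]
cv2.imwrite('pics/s23z.png',cv2.resize(im,None,fx=4,fy=4,interpolation=cv2.INTER_CUBIC))
cap('wrist','w23.png')
```

```text
t 19.45 tcp [0.6032 0.0204 0.0385] box [-0.0033  0.0033] F [ 1.1941 -0.1739 -2.5118] w 0.22332573774422756 yaw y -85.80083283503077 tilt [ 0.0736  0.0443 -0.9963]
```

View pics/s23z.png

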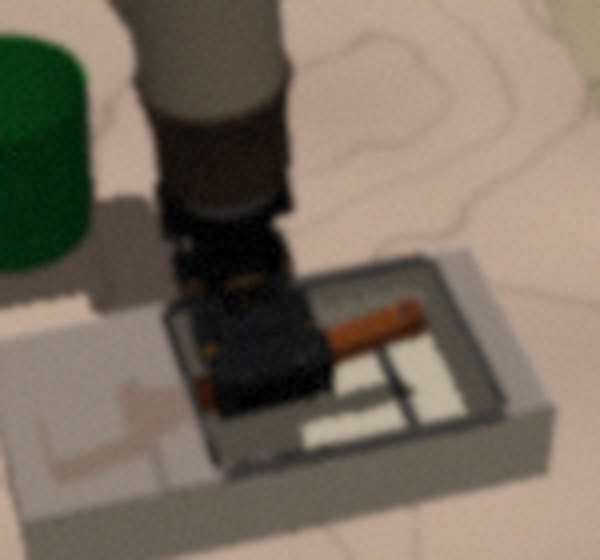

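View pics/w23.png

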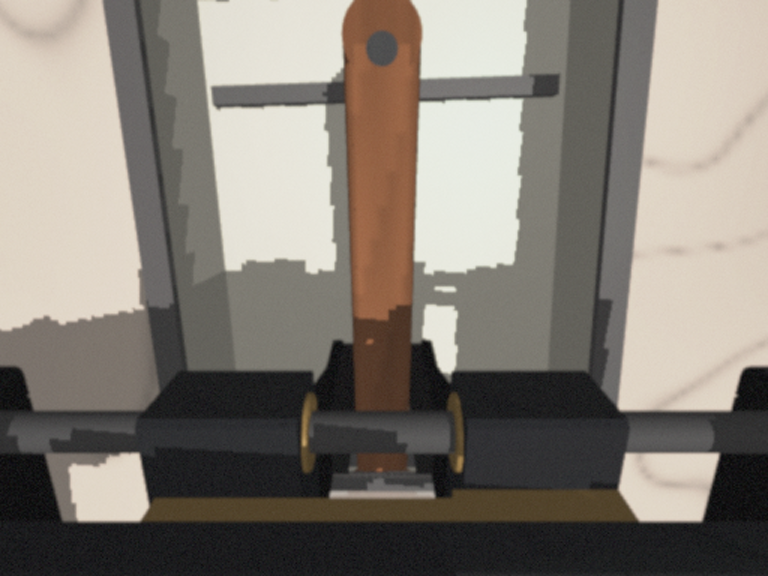

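Run:
```python
from st import *
w=cap('wrist');s=cap('side')
a=np.array([382,48])/1.5; b=np.array([404,303])/4+[180,100]
X=tri([(w,a),(s,b)]);print(X,box(X),proj(w,X)-a,proj(s,X)-b)
b=np.array([414,308])/4+[180,100]; X=tri([(w,a),(s,b)]);print(X,box(X),proj(w,X)-a,proj(s,X)-b)
```

```text
[0.7042 0.0245 0.1057] [ 0.0977 -0.0024] [[ 0.3966 -4.883 ]] [[-0.566   0.1645]]
[0.7086 0.0248 0.0991] [ 0.1021 -0.0026] [[  1.1162 -12.785 ]] [[-1.5514  0.4421]]
```

Emit:
apply_moves(
  xyz=[
    [-0.003,0,-0.004],
    [-0.001,0,-0.008],
    [-0.001,0,-0.01],
    [-0.001,0,-0.006],
    [0,0,0],
  ],
  twist=[0,0,0,0,0],
  claw=[0.05,0.05,0.05,0.05,0.05],
)

```text
time_s: 20.15
tcp_pos: [0.6326, 0.022, 0.0468]
ee_rot: [[0.072, 0.073, -0.995], [0.043, -0.997, -0.07], [-0.996, -0.038, -0.075]]
wrist_force: [-0.8, -0.5, -3.6]
gripper_width: 0.226
```

Run:
```python
from st import *
show()
p=cap('side')
im=cv2.cvtColor(p['pixels'],cv2.COLOR_RGB2BGR)[100:240,180:330]
cv2.imwrite('pics/s24z.png',cv2.resize(im,None,fx=4,fy=4,interpolation=cv2.INTER_CUBIC))
```

```text
t 20.15 tcp [0.6326 0.022  0.0468] box [0.0262 0.002 ] F [-0.7869 -0.4805 -3.5788] w 0.2255986593163073 yaw y -85.7850135118032 tilt [ 0.0718  0.0435 -0.9965]
```

View pics/s24z.png

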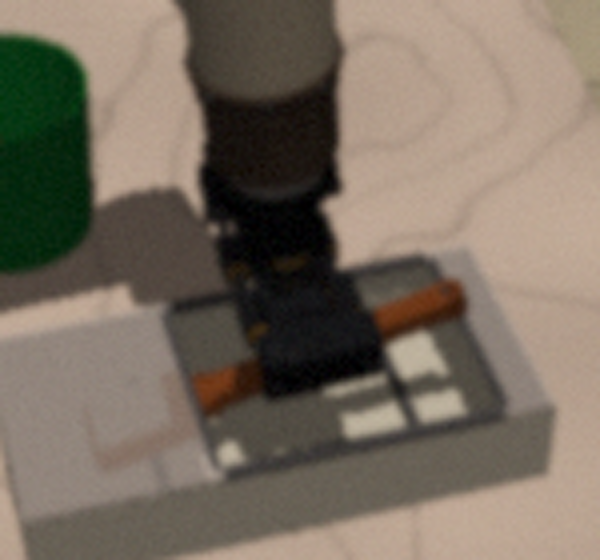

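Emit:
apply_moves(
  xyz=[
    [0,0,-0.008],
    [-0.0005,0,-0.012],
    [-0.0005,0,-0.012],
    [-0.0005,0,-0.008],
    [0,0,0],
  ],
  twist=[0,0,0,0,0],
  claw=[0.05,0.05,0.05,0.05,0.05],
)

```text
time_s: 20.7
tcp_pos: [0.673, 0.0245, 0.0504]
ee_rot: [[0.068, 0.073, -0.995], [0.043, -0.997, -0.07], [-0.997, -0.038, -0.071]]
wrist_force: [0.3, -0.6, -1.1]
gripper_width: 0.224
```

Run:
```python
from st import *
show()
p=cap('side')
im=cv2.cvtColor(p['pixels'],cv2.COLOR_RGB2BGR)[100:240,180:330]
cv2.imwrite('pics/s25z.png',cv2.resize(im,None,fx=4,fy=4,interpolation=cv2.INTER_CUBIC))
```

```text
t 20.7 tcp [0.673  0.0245 0.0504] box [0.0666 0.0006] F [ 0.2748 -0.5686 -1.1461] w 0.22380394263315503 yaw y -85.80481288263299 tilt [ 0.0685  0.0429 -0.9967]
```

View pics/s25z.png

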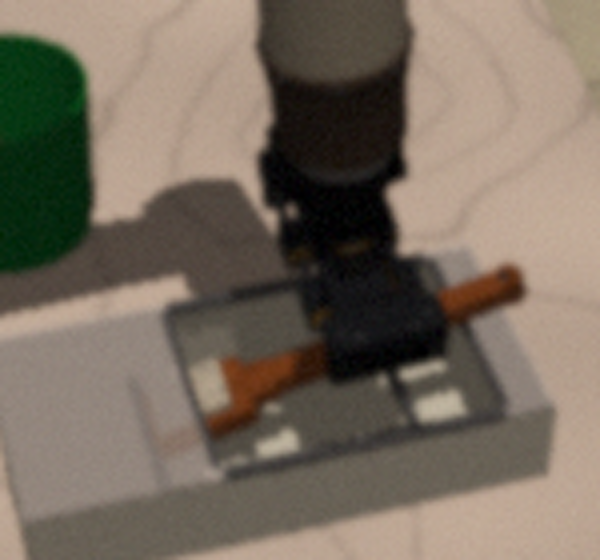

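Emit:
apply_moves(
  xyz=[
    [0,0,-0.008],
    [-0.001,0,-0.012],
    [-0.001,0,-0.012],
    [-0.001,0,-0.012],
    [-0.001,0,-0.005],
    [0,0,0],
  ],
  twist=[0,0,0,0,0,0],
  claw=[0.05,0.05,0.05,0.05,0.05,0.05],
)

```text
time_s: 21.35
tcp_pos: [0.7221, 0.0278, 0.0586]
ee_rot: [[0.067, 0.073, -0.995], [0.043, -0.997, -0.071], [-0.997, -0.038, -0.07]]
wrist_force: [-1.1, 0.5, -1.7]
gripper_width: 0.228
```

Run:
```python
from st import *
show()
p=cap('side')
im=cv2.cvtColor(p['pixels'],cv2.COLOR_RGB2BGR)[100:240,180:330]
cv2.imwrite('pics/s26z.png',cv2.resize(im,None,fx=4,fy=4,interpolation=cv2.INTER_CUBIC))
```

```text
t 21.35 tcp [0.7221 0.0278 0.0586] box [ 0.1158 -0.0008] F [-1.1366  0.4685 -1.6752] w 0.227713328590937 yaw y -85.79261646523904 tilt [ 0.067   0.0428 -0.9968]
```

View pics/s26z.png

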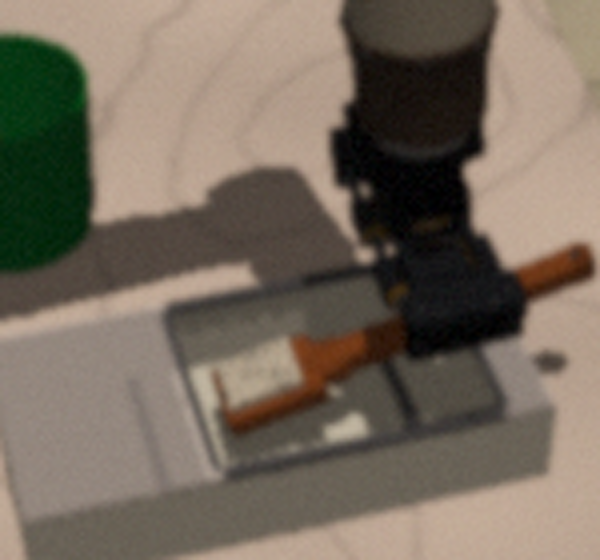

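Emit:
apply_moves(
  xyz=[
    [-0.01,0,-0.001],
    [-0.02,0,-0.002],
    [-0.025,0,-0.002],
    [-0.025,0,-0.002],
    [-0.025,0,-0.001],
    [-0.025,0,0],
    [-0.025,0,0],
    [-0.02,0,0],
    [-0.01,0,0],
    [0,0,0],
  ],
  twist=[0,0,0,0,0,0,0,0,0,0],
  claw=[0.05,0.05,0.05,0.05,0.05,0.05,0.05,0.05,0.05,0.05],
)

```text
time_s: 22.4
tcp_pos: [0.7116, 0.0191, 0.2565]
ee_rot: [[0.064, 0.073, -0.995], [0.042, -0.997, -0.071], [-0.997, -0.038, -0.067]]
wrist_force: [0.5, 1.7, -1.4]
gripper_width: 0.231
```

Run:
```python
from st import *
show()
p=cap('side','s27.png');cap('top','t27.png')
```

```text
t 22.4 tcp [0.7116 0.0191 0.2565] box [ 0.1045 -0.0084] F [ 0.5142  1.6932 -1.3891] w 0.23087572276979193 yaw y -85.78592177243831 tilt [ 0.0639  0.0423 -0.9971]
```

View pics/s27.png

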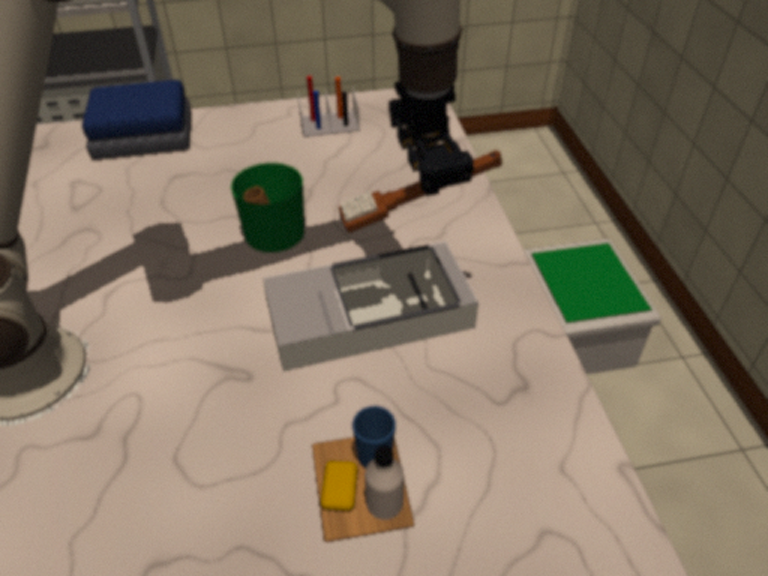

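View pics/t27.png

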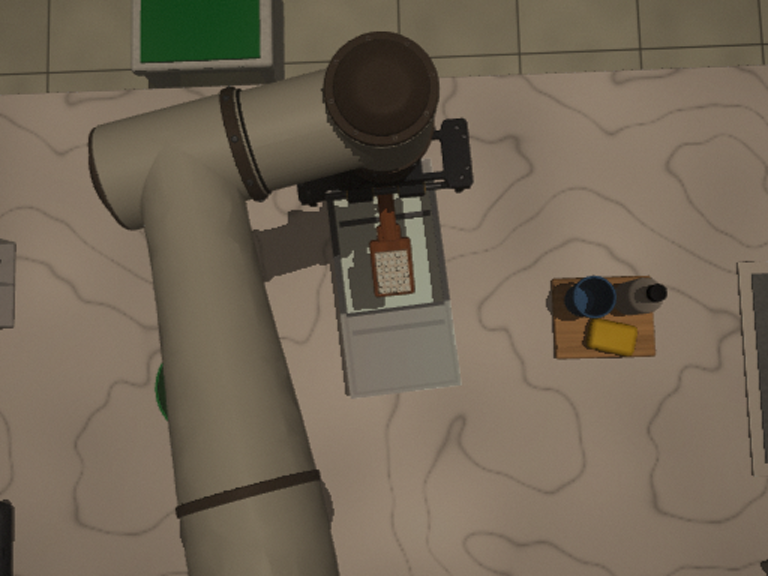

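Emit:
apply_moves(
  xyz=[
    [-0.001,0,0.01],
    [-0.001,0,0.02],
    [-0.001,0,0.02],
    [-0.001,0,0.015],
    [0,0,0.005],
    [0,0,0],
    [0,0,0],
    [0,0,0],
  ],
  twist=[0,0,0,0,0,0,0,0],
  claw=[0.05,0.05,0.05,0.05,0.05,0.05,0.05,0.05],
)

```text
time_s: 23.3
tcp_pos: [0.6347, 0.0142, 0.24]
ee_rot: [[0.038, 0.072, -0.997], [0.04, -0.997, -0.07], [-0.998, -0.037, -0.041]]
wrist_force: [0.1, -0.1, -1.5]
gripper_width: 0.23
```

Run:
```python
from st import *
show();print(r.sense()['joint_velocities'])
p=cap('side','s28.png');t=cap('top','t28.png');show();print(r.sense()['joint_velocities'])
for q in ['brush','tumbler','dispenser','soap']:
    print(q,[(round(x['p'],2),np.round(x['centre'],1).tolist()) for x in imaging.regions_of(q,t)[:1]],[(round(x['p'],2),np.round(x['centre'],1).tolist()) for x in imaging.regions_of(q,p)[:1]])
show()
```

```text
t 23.3 tcp [0.6347 0.0142 0.24  ] box [ 0.0275 -0.006 ] F [ 0.0833 -0.0537 -1.4596] w 0.22981385549428152 yaw y -85.87822782741067 tilt [ 0.0381  0.0395 -0.9985]
[-0.0098  0.8845  0.3575  0.1221  0.1202  0.0641]
t 23.4 tcp [0.6347 0.0142 0.2401] box [ 0.0275 -0.0059] F [ 0.7931 -0.4303 -1.3311] w 0.2279737428302242 yaw y -85.87993335668406 tilt [ 0.0381  0.0396 -0.9985]
[ 0.0315 -0.2282  0.0133  0.0346 -0.108  -0.0671]
brush [(0.9, [262.4, 214.2])] [(0.59, [222.7, 142.7])]
tumbler [(0.64, [394.7, 197.4])] [(0.43, [230.4, 342.0])]
dispenser [(0.63, [426.4, 198.7])] [(0.8, [259.5, 322.6])]
soap [(0.97, [406.7, 221.2])] [(0.92, [226.3, 323.8])]
t 23.8 tcp [0.6343 0.0141 0.2407] box [ 0.0271 -0.006 ] F [-0.0588 -1.0019 -1.1351] w 0.22921750131484425 yaw y -85.87560856879625 tilt [ 0.0388  0.0397 -0.9985]
```

View pics/s28.png

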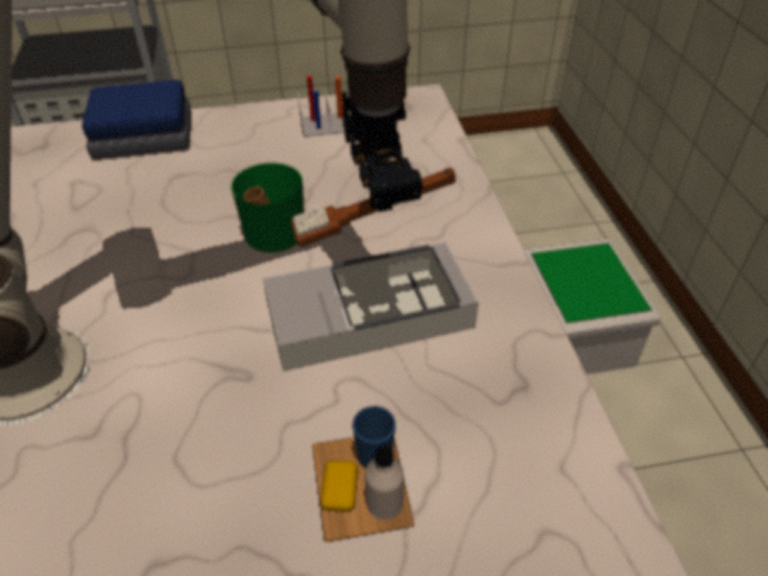

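Run:
```python
from st import *
print(job.finish_job()); show()
```

```text
the job is handed in; nothing more can be done
None
the job is handed in; nothing more can be done
```

I put the core and then the paper ball in the green bin, then took the brush out of the box. To get it out I slid it about 43 mm back under the long cover, tilted its handle end up and drew it out slantwise. It was handed in at about 23.8 s, with the brush gripped and still over the box.

**Last checks**
- **Brush:** the grip opening was steady at 0.229 (about 20 mm), joint speeds were close to zero and the wrist carried about 1.1–1.5 N. I estimate the head was about 150 mm above the lid.
- **Rubbish:** the pictures showed both pieces inside the bin after the drops; in the final side picture only the core was visible there.
- **Toiletries:** the final side picture showed the tray looking unchanged, and most detections stayed within about 3 pixels of the start. The one exception was the side-view tumbler, reported at (230, 342) with low confidence (0.43), against (247, 287) at the start. I took it as a false detection, because the tumbler stands in its old place in that picture.
- **Forces:** the highest wrist force I read was about 4 N, when the brush tilted under the cover.

**What disagreed**
- **Tool position:** the fingertips were about 34 mm higher than the reported tool position implied. My first attempt on the paper ball closed just above it, without contact. I worked out the offset from the wrist camera and allowed for it afterwards.
- **Tool tilt:** the tool drifted up to about 5° from vertical during the moves. This did no harm.

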